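Snap a spare fuse into a bench power unit

TASK

The light-blue bench power unit has no fuse. Take the spare fuse from the wooden rack, press it gently and level down between the unit's two brass spring clips until it snaps fully home, pushing no harder than the clips need; then let go and throw the unit's red-knobbed switch lever all the way over to the other side. Leave the jar, flask and cup where they stand.

Things in the scene. Friction and masses are not known exactly. Their poses are not given: they have to be found in the camera images.
- fuse_mid (a point): centre of the spare fuse: rigid rod 90 mm long, 24 mm diameter, about 90 g, white middle with two thin red bands, brass end caps; x axis along the rod. Each end is a chamfer cone, from 24 mm diameter at 41 mm from the centre to 10 mm diameter at the end face at 45 mm. Same either way round and at any roll. At the start it lies level in the rack's two V notches
- rack: wooden fuse rack, fixed: base 130 x 70 x 14 mm, two V supports 10 mm thick, 28 mm either side of the middle along its x axis. Origin at the centre of its underside. The fuse lies along the rack's x axis, its centre 44 mm above the origin, with free space under it between the supports
- unit: light-blue bench power unit, fixed: 200 mm along x, 240 mm along y, top 60 mm above the table. Origin: centre of its underside; x points away from the front with the coloured sockets. On top: black clip block (122 mm along x, 46 mm along y) at y +50 mm, with two grey V supports 8 mm thick, 28 mm either side of its middle, and the brass clips at its ends; switch lever at y -70 mm
- home_low (a point): point on the unit (unit frame 0, +50, +98 mm; axes as the unit): centre of a fuse that is home, lying along the unit's x in the V supports, if the clip block is at its lowest. The block's height is set anew each time, 0 to 28 mm higher, not reported, and stays put when pressed: true home is as much higher and must be felt. A home fuse has 18 mm free under it between the supports, but for the pin
- clip_near (a joint): spring clip at the unit's front end (-x) of the block, m: upright brass leaf with a round inward nose (5 mm diameter, 18 mm wide) near its top; 0 at rest, grows as it is pushed outwards along the unit's x. At rest the noses are 83 mm apart; their centres are 9 mm above the centre of a home fuse. 2 N to leave rest plus 0.65 N per mm. Reads 0 to 2.3 mm with the fuse home
- clip_far (a joint): the same clip at the +x end, opening towards +x. A fuse pressed down meets the noses about 20 mm above home; its chamfers spread each by 3.5 mm (6 to 12 N in all), its end faces then slide past at a smaller push, and the noses snap in over the upper chamfers and the fuse lands rigidly in the V supports. Keep the push under 20 N
- fuse_pin (a joint): white sensing pin, 6 mm diameter, upright in the middle of the clip block between the V supports, pushed down by the fuse against a weak spring (under 1.5 N), m: 0 free (its tip 3 mm higher than the underside of a home fuse), 2 to 3 mm with the fuse home
- switch_tip (a point): centre of the red ball knob (26 mm diameter) of the switch lever, 60 mm from its pivot, which lies in the unit frame at x 0, y -70, z 82 mm. The lever swings in the unit's x-z plane
- switch (a joint): switch lever angle, rad: 0 leaning to the unit's front (-x, off), 1.0 leaning equally far to the unit's +x side (on, end stop). It moves with 1 to 2 N at the knob and stays where it is left
- jar: bystander: glass jar with a red lid, 60 mm diameter, 75 mm high, origin at the centre of its underside
- flask: bystander: conical glass flask, 84 mm diameter, 120 mm high, origin at the centre of its underside
- cup: bystander: white paper cup upright, 76 mm diameter, 110 mm high, origin at the centre of its underside

How it is judged:
By the outcome, as a careful person would: the job done as asked, in the order asked, and still so for the second after the job is handed in, with the robot touching nothing.
It also fails if it takes over 72 s, if anything falls off the work surface, if the arm or the gripper's body presses on something with over 40 N, if the wrist force passes 120 N, or if a joint passes its speed limit or range.

ROBOT

A 7-joint arm with a two-finger parallel gripper is mounted at the origin on the work surface. World frame = base frame: x ahead of the robot, y to its left, z up, the work surface at z = 0. Lengths are in m, angles in rad, forces in N, time in s.
With the tool pointing down it reaches from about 0.425 to 0.875 m from the base axis. Payload 4.7 kg.
Tool frame: the origin (TCP) lies at the very end of the fingers, on their centre line; the grasp point (between the pads) lies 19 mm behind it; z points along the fingers, x is the direction in which the jaws open and shut, and the axes are right-handed (so a half turn about z gives the same grasp; the last joint's range is limited). The gripper opens to 85 mm and grips with 20 to 120 N. Pads are 22 mm wide; open, the fingers measure 114 mm over their backs; the gripper's body (76 mm by 85 mm) begins 54 mm behind the grasp point. The pads swing forward as they close: fully open they stand 13 mm farther back than shut.
Start: joints at [1.288, 0.321, -0.07, 1.45, 0.023, 1.371, -0.057], TCP at [0.19, -0.622, 0.207] pointing down, gripper open.
Joint ranges: [-2.86, 2.86], [-0.3, 2.09], [-1.38, 1.24], [0.06, 2.45], [-1.56, 4.7], [0.09, 2.05], [-2.69, 2.69]. Speed limits (rad/s): [2.57, 2.57, 3.14, 3.14, 3.14, 3.14, 3.14].

INTERFACE

Orientations are given as a rotation vector (axis times angle).
In Python, from rig import * gives the robot as it stands. The module is installed in compiled form; this text tells all that it offers.
- The arm moves only by the tool jog_arm, never from a script. Its argument "commands" is a list of rows, each a list of 2 entries, a list of its own where there are three numbers: the shift along the tool's x, y, z in mm, then the turn, a rotation vector about the tool's x, y, z in rad. A call has 1 to 10 rows; each row shifts and turns the commanded pose from where the row before left it, along the tool's axes as they then stand; what a row does not reach is not made up. A row lasts 1/8 s, in which the tool goes at most 62.5 mm and 10.7 degrees, less where a joint would pass 70% of its speed; a pose out of reach is approached as far as the arm can. A call with a gripper value outside its range is refused whole. "fingers" is the closure, from 0 (fully open) to 1 (shut), set as the call begins (left out, the last holds). The fingers move at their own pace and stop on an object; "squeeze" is the grip in N (left out, the last holds). Time passes only in rows, so rows that do not move let the fingers close. It gives the time, the measured TCP pose, the force and the opening at its end, in the units of the state.
- get_obs(): the state, without advancing time (a new reading comes with each control period).
- grab_frame(name): name is "side" or "top" or "wrist"; returns the picture (400x640x3 uint8, red, green, blue); there is no depth.
- camera_params(name): a dict with "camera_matrix" (3x3 intrinsics, pixels), "k1" (the pictures are not rectified: a ray, as slopes to the right and down, at radius r is drawn at 1 + k1 r^2 times it, then the intrinsics apply), "world_from_camera" (4x4, takes a point from camera to world coordinates). Camera axes: x right, y down, z forward; pixel columns grow to the right and rows downward; lengths in m; the calibration is good to about 2 mm. A picture is of the moment at which its call begins: read the wrist's pose just before it. camera_params takes no time and is no camera call; for the wrist camera it gives the pose at the moment of the call.
- hand_in(): hands the job in, once; it reports no verdict.
Trained networks look in the newest picture that a camera, given by its name, has taken for a name from the list of things; names that differ only in an ending like _2 or _b are one class to them, and where a whole thing is asked for, a point or a joint stands for the part that bears it (a point fixed in the world has none). Each returns a list of dicts, best first, with "score" (0 to 1); they miss things now and then, are a little off and sometimes report something else, mostly with a low value. They report only what shows in the picture. A call takes as long as a camera call.
- look_for(camera, label): "location" ([x, y, z] in m, in the coordinates of the camera as it stood for that picture, good to about 4 mm: the middle of the surface that is visible of it).
- masks_of(camera, label): "mask" (400x640 bool, what is visible of it).
The state is a dict: "time_s": time; "joints": joint angles; "dq": joint speeds; "tau": joint torques, N m; "ee_pos": TCP position; "eef_rot": TCP orientation; "wrist_force": force on the tool from outside, world axes, zero at the start; "torque": the same for the moment, N m; "width": finger opening in m.
Only numpy, scipy, OpenCV 4.12 (cv2) and the standard library are available. Lean on these libraries where they do the work, as an engineer would, in place of code of your own. Each camera call takes 0.05 s, during which the arm holds its last target.

## Working session

There is one attempt and no reset: what is moved stays moved. The work goes in short steps, Python scripts to look and compute and a tool call to move; the robot and the scene stay as the last step left them, time stands still between calls to the robot, and variables do not carry over. Pictures are saved under pics/ and viewed, and the job is handed in when it is done.

Besides the shell and the picture viewer there is one more tool, called after ">>>" in YAML: its name, and indented under it one key for each argument. jog_arm: Moves the arm, as the interface text tells. Its arguments: {"type":"object","properties":{"commands":{"type":"array"},"fingers":{"type":"number"},"squeeze":{"type":"number"}},"required":["commands"]}

```bash
mkdir -p pics
cat > h.py <<'E'
from rig import *
import numpy as np, cv2
from scipy.spatial.transform import Rotation as R
def save(n,name,img=None):
    im=grab_frame(n) if img is None else img
    cv2.imwrite(f'pics/{name}.png',im[:,:,::-1]); return im
def proj(n,P,cp=None):
    c=cp or camera_params(n);W=np.linalg.inv(c['world_from_camera']);p=np.atleast_2d(P)@W[:3,:3].T+W[:3,3]
    s=p[:,:2]/p[:,2:];r2=(s**2).sum(1,keepdims=True);s=s*(1+c['k1']*r2)
    K=np.array(c['camera_matrix']);return np.c_[s[:,0]*K[0,0]+K[0,2],s[:,1]*K[1,1]+K[1,2]]
def ray(n,uv,cp=None):
    c=cp or camera_params(n);K=np.array(c['camera_matrix']);uv=np.atleast_2d(uv).astype(float)
    d=np.c_[(uv[:,0]-K[0,2])/K[0,0],(uv[:,1]-K[1,2])/K[1,1]];s=d.copy()
    for _ in range(20): s=d/(1+c['k1']*(s**2).sum(1,keepdims=True))
    W=np.array(c['world_from_camera']);v=np.c_[s,np.ones(len(s))]@W[:3,:3].T
    return W[:3,3],v
def onz(n,uv,z,cp=None):
    o,v=ray(n,uv,cp);return o+v*((z-o[2])/v[:,2:])
def loc(n,l):
    c=camera_params(n);W=np.array(c['world_from_camera'])
    return [(round(float(d['score']),2),np.round(W[:3,:3]@np.array(d['location'])+W[:3,3],4)) for d in look_for(n,l)[:3]]
E
python3 - <<'E'
from h import *
o=get_obs();print({k:np.round(v,3) for k,v in o.items()})
for n in ['side','top','wrist']:
    save(n,n+'0');c=camera_params(n);print(n,np.round(c['camera_matrix'],1).tolist(),c['k1'],np.round(c['world_from_camera'],3).tolist())
for n in ['side','top']:
    for l in ['fuse_mid','rack','unit','switch_tip','jar','flask','cup','clip_near','clip_far','fuse_pin']: print(n,l,loc(n,l))
E
```

```text
{'time_s': np.float64(0.0), 'joints': array([ 1.288,  0.322, -0.07 ,  1.452,  0.023,  1.371, -0.057]), 'dq': array([-0.001, -0.   ,  0.   , -0.002, -0.   ,  0.001, -0.001]), 'tau': array([-0.0000e+00, -4.9358e+01, -3.8300e-01, -3.1433e+01,  1.3000e-02,
        1.1000e-02, -0.0000e+00]), 'ee_pos': array([ 0.19 , -0.621,  0.205]), 'eef_rot': array([-2.525,  1.868,  0.003]), 'wrist_force': array([ 0.707, -0.068, -0.236]), 'torque': array([-0.106,  0.035, -0.022]), 'width': np.float64(0.086)}
side [[511.3, 0.0, 325.2], [0.0, 511.3, 201.9], [0.0, 0.0, 1.0]] -0.10962898173108246 [[-0.945, -0.151, 0.29, 0.255], [-0.327, 0.467, -0.822, 1.012], [-0.011, -0.872, -0.49, 0.725], [0.0, 0.0, 0.0, 1.0]]
top [[491.9, 0.0, 326.0], [0.0, 491.9, 201.5], [0.0, 0.0, 1.0]] -0.0959656780092424 [[-0.026, -0.979, 0.201, 0.407], [-1.0, 0.024, -0.01, -0.013], [0.005, -0.201, -0.98, 1.255], [0.0, 0.0, 0.0, 1.0]]
wrist [[347.4, 0.0, 320.1], [0.0, 347.4, 198.6], [0.0, 0.0, 1.0]] -0.06404173715501033 [[0.292, -0.903, -0.315, 0.271], [-0.956, -0.277, -0.094, -0.597], [-0.003, 0.328, -0.945, 0.373], [0.0, 0.0, 0.0, 
[... 414 characters left out ...]
([ 0.432 , -0.1662,  0.1203]))]
side clip_far []
side fuse_pin []
top fuse_mid [(0.58, array([0.5597, 0.1906, 0.0569]))]
top rack [(0.68, array([0.5586, 0.1842, 0.018 ]))]
top unit [(0.7, array([ 0.4855, -0.2091,  0.0587]))]
top switch_tip []
top jar [(0.87, array([0.6594, 0.2308, 0.0754])), (0.73, array([ 0.4368, -0.1746,  0.1287]))]
top flask [(0.85, array([ 0.7587, -0.0895,  0.0523]))]
top cup [(0.82, array([0.7684, 0.0908, 0.1117])), (0.52, array([ 0.5224, -0.1435,  0.122 ]))]
top clip_near [(0.44, array([ 0.4323, -0.1729,  0.1266]))]
top clip_far [(0.5, array([ 0.4867, -0.2792,  0.1388])), (0.49, array([ 0.5221, -0.1454,  0.1236]))]
top fuse_pin [(0.44, array([0.6569, 0.2272, 0.0776]))]
```

View pics/top0.png

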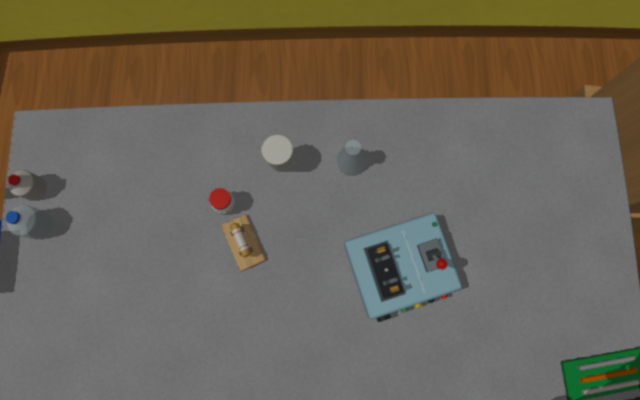

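View pics/side0.png

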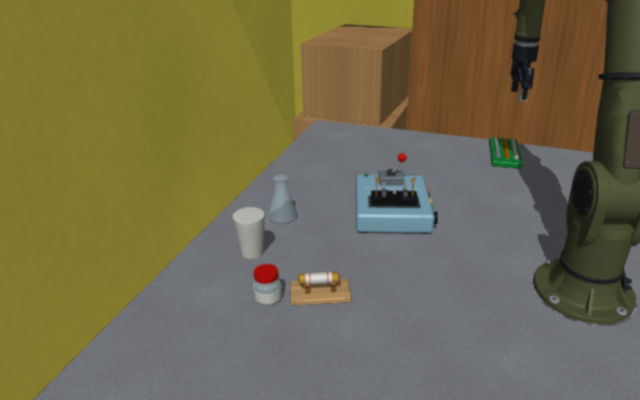

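View pics/wrist0.png

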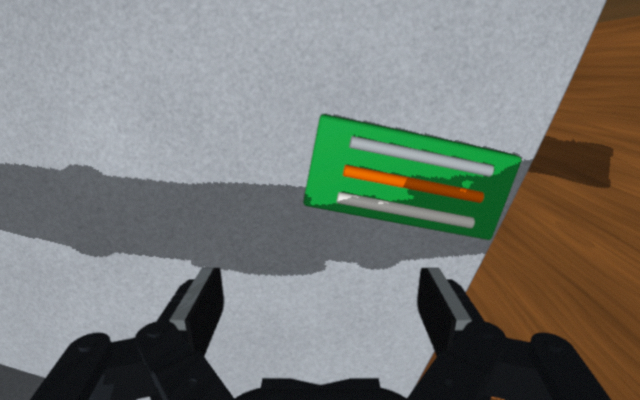

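Run:
```python
from h import *
t=cv2.imread('pics/top0.png')
a=cv2.resize(t[195:290,195:290],None,fx=6,fy=6,interpolation=cv2.INTER_CUBIC)
cv2.imwrite('pics/t_rack.png',a)
a=cv2.resize(t[205:330,335:475],None,fx=5.5,fy=5,interpolation=cv2.INTER_CUBIC)
a=cv2.resize(t[205:325,335:475],None,fx=5,fy=5,interpolation=cv2.INTER_CUBIC)
cv2.imwrite('pics/t_unit.png',a)
```

```text
(no output)
```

View pics/t_rack.png

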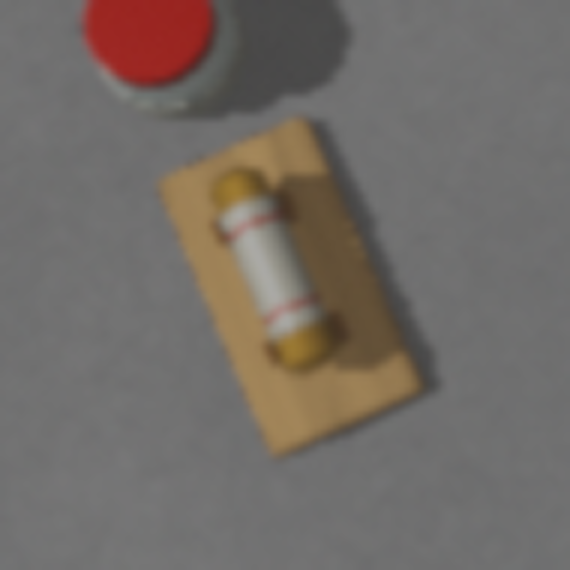

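View pics/t_unit.png

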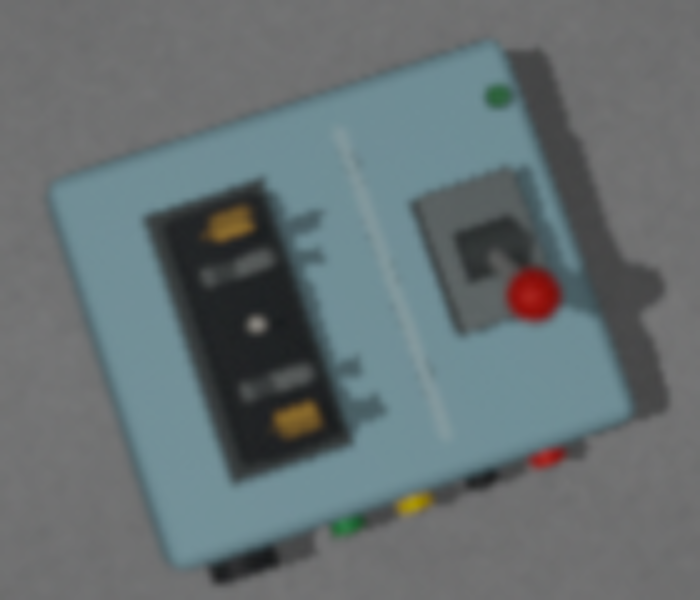

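Run:
```python
from h import *
def fit(uv,z,L,Wd,name):
    P=onz('top',uv,z);c=P.mean(0);print(name,np.round(P,4).tolist());
    for i in range(4): print(round(np.linalg.norm(P[i]-P[i-1]),4),end=' ')
    print('c',c.round(4)); return P
f=lambda a,s,o:(np.array(a)+.5)/s-.5+np.array(o)
r=fit(f([(163,183),(303,120),(425,390),(278,455)],6,(195,195)),.014,0,0,'rack')
d=r[1]+r[0]-r[2]-r[3];print('rack yaw',np.degrees(np.arctan2(d[1],d[0])))
u=fit(f([(50,187),(495,42),(632,415),(178,568)],5,(335,205)),.06,0,0,'unit')
d=u[1]+u[0]-u[2]-u[3];print('unit x yaw',np.degrees(np.arctan2(d[1],d[0])));d=u[0]+u[3]-u[1]-u[2];print('y yaw',np.degrees(np.arctan2(d[1],d[0])))
fu=onz('top',f([(236,183),(305,350)],6,(195,195)),.05);print(fu,np.degrees(np.arctan2(*(fu[0]-fu[1])[1::-1])))
print(onz('top',f([(533,295)],5,(335,205)),.135))
o=get_obs();T=R.from_rotvec(o['eef_rot']).as_matrix();print(T.round(3))
```

```text
rack [[0.6064, 0.2414, 0.014], [0.6322, 0.1816, 0.014], [0.5158, 0.1296, 0.014], [0.4899, 0.1915, 0.014]]
0.1267 0.0652 0.1275 0.067 c [0.5611 0.186  0.014 ]
rack yaw 23.65755648718724
unit [[0.55, -0.0691, 0.06], [0.6163, -0.2925, 0.06], [0.4312, -0.3476, 0.06], [0.366, -0.1242, 0.06]]
0.1921 0.2331 0.1931 0.2328 c [ 0.4909 -0.2083  0.06  ]
unit x yaw 16.621177472274788
y yaw 106.40241241558716
[[0.59988113 0.20364713 0.05      ]
 [0.53008739 0.17463199 0.05      ]] 22.57397137970696
[[ 0.48545877 -0.28472972  0.135     ]]
[[ 0.292 -0.956 -0.   ]
 [-0.956 -0.292 -0.   ]
 [ 0.     0.    -1.   ]]
```

>>> jog_arm:
  commands:
    - [[-35.8,-40.9,-3],[0,0,0]]
    - [[-35.8,-40.9,-3],[0,0,0]]
    - [[-35.8,-40.9,-3],[0,0,0]]
    - [[-35.8,-40.9,-3],[0,0,0]]
    - [[-35.8,-40.9,-3],[0,0,0]]
    - [[-35.8,-40.9,-3],[0,0,0]]
    - [[-35.8,-40.9,-3],[0,0,0]]
    - [[-35.8,-40.9,-3],[0,0,0]]
    - [[-35.8,-40.9,-3],[0,0,0]]
    - [[-35.8,-40.9,-3],[0,0,0]]

```text
time_s: 2.4
ee_pos: [0.4773, -0.1582, 0.237]
eef_rot: [2.525, -1.869, 0.002]
wrist_force: [0.1, -0.9, -0.2]
width: 0.0855
```

>>> jog_arm:
  commands:
    - [[0,0,0],[0,0,0]]
    - [[0,0,0],[0,0,0]]

```text
time_s: 2.65
ee_pos: [0.4762, -0.1601, 0.2365]
eef_rot: [2.525, -1.868, 0.0]
wrist_force: [-0.1, -1.0, -0.3]
width: 0.0856
```

Run:
```python
from h import *
save('wrist','w1')
print(camera_params('wrist'))
for l in ['clip_near','clip_far','fuse_pin','switch_tip','unit']: print(l,loc('wrist',l))
```

```text
{'camera_matrix': array([[347.4210433 ,   0.        , 320.07697168],
       [  0.        , 347.4210433 , 198.56997335],
       [  0.        ,   0.        ,   1.        ]]), 'k1': -0.06404173715501033, 'world_from_camera': array([[ 2.90287780e-01, -9.03609725e-01, -3.14995983e-01,
         5.56552701e-01],
       [-9.56939208e-01, -2.74315503e-01, -9.49650279e-02,
        -1.36614252e-01],
       [-5.96958858e-04,  3.28999194e-01, -9.44330013e-01,
         4.03644867e-01],
       [ 0.00000000e+00,  0.00000000e+00,  0.00000000e+00,
         1.00000000e+00]])}
clip_near [(0.77, array([ 0.4348, -0.1786,  0.1264]))]
clip_far [(0.66, array([ 0.5269, -0.1522,  0.1264])), (0.49, array([ 0.43  , -0.1787,  0.1267]))]
fuse_pin [(0.39, array([ 0.4771, -0.1628,  0.1081]))]
switch_tip [(0.6, array([ 0.4929, -0.2797,  0.1366]))]
unit [(0.61, array([ 0.5065, -0.2025,  0.0611]))]
```

View pics/w1.png

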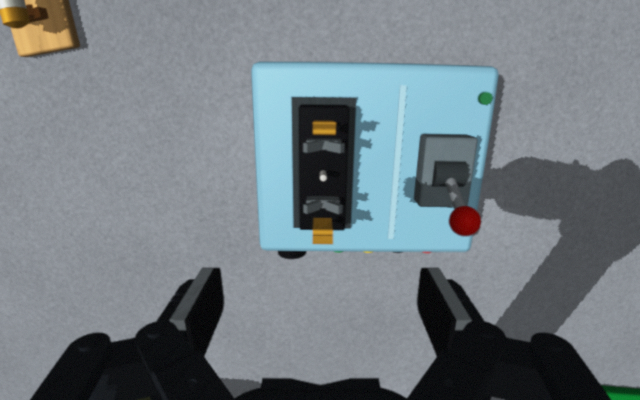

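Run:
```python
from h import *
im=cv2.imread('pics/w1.png');a=cv2.resize(im[50:265,240:510],None,fx=2.9,fy=2.75,interpolation=cv2.INTER_CUBIC)
cv2.imwrite('pics/w1z.png',cv2.resize(im[50:250,240:510],None,fx=2.9,fy=2.9,interpolation=cv2.INTER_CUBIC))
b,g,r=[im[:,:,i].astype(int) for i in range(3)]
print(im[90,270],im[150,265],im[246,380],im[244,400],im[238,380])
m=((b-r)>40)&(g-r>20)
ys,xs=np.nonzero(m[:260])
# unit frame from guess
o=onz('wrist',np.c_[xs,ys],.06)
for yaw in (16,16.3,16.6,17):
    y=np.radians(yaw);c=np.array([.491,-.208]);M=np.array([[np.cos(y),np.sin(y)],[-np.sin(y),np.cos(y)]])
    q=(o[:,:2]-c)@M.T
    # edges: in bins
    out=[]
    for s in (1,-1):
        e=[(s*q[(abs(q[:,1]-t)<.005),0]).max()*1000*s for t in np.linspace(-.1,.1,9)];out.append(np.round(e,1))
    for s in (1,-1):
        e=[(s*q[(abs(q[:,0]-t)<.005),1]).max()*1000*s for t in np.linspace(-.08,.08,7)];out.append(np.round(e,1))
    print(yaw);[print('  ',e) for e in out]
```

```text
[229 213 159] [227 209 156] [217 196 140] [215 195 139] [217 197 139]
16
   [98.3 98.3 98.2 97.6 97.9 97.3 97.8 97.4 97.2]
   [-96.5 -96.7 -97.  -97.3 -96.3 -97.9 -97.  -97.5 -97.9]
   [115.4 115.3 115.2 115.8 115.9 115.7 116.1]
   [-118.9  -91.1 -117.7 -118.6 -118.7 -118.4 -118.3]
16.3
   [97.7 97.8 97.9 97.5 97.8 97.5 98.  97.8 97.7]
   [-97.  -97.1 -97.2 -97.4 -96.3 -97.7 -96.8 -97.  -97.3]
   [115.8 115.6 115.3 115.8 115.8 115.5 115.2]
   [-118.4  -90.9 -117.6 -118.6 -118.8 -118.7 -118.7]
16.6
   [97.2 97.4 97.7 97.3 97.8 97.6 98.3 98.2 98.2]
   [-97.6 -97.5 -97.5 -97.5 -96.3 -97.6 -96.5 -96.6 -96.8]
   [116.3 115.9 115.6 115.8 115.6 115.3 114.8]
   [-117.8  -91.5 -117.5 -118.6 -119.  -119.  -119.3]
17
   [96.4 96.9 97.3 97.1 97.8 97.7 98.6 98.7 99. ]
   [-98.3 -98.1 -97.8 -97.7 -96.3 -97.4 -96.1 -96.1 -96.1]
   [116.9 116.4 115.8 115.8 115.5 115.  114.3]
   [-117.2  -91.2 -117.3 -118.6 -119.2 -119.7 -119.9]
```

View pics/w1z.png

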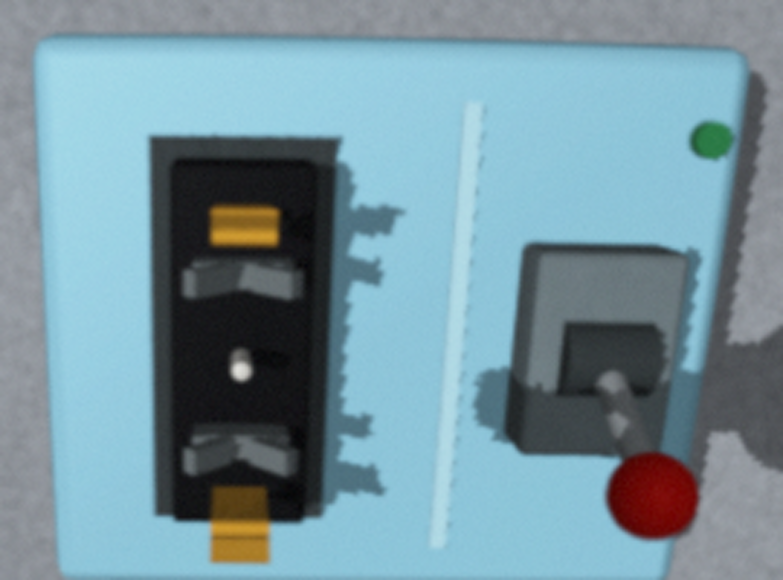

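```bash
cat >> h.py <<'E'
YAW=np.radians(16.3);UC=np.array([.4914,-.2093])
UR=np.array([[np.cos(YAW),-np.sin(YAW)],[np.sin(YAW),np.cos(YAW)]])
def u2w(p): p=np.atleast_2d(p);return np.c_[p[:,:2]@UR.T+UC,p[:,2]]
def w2u(p): p=np.atleast_2d(p);return np.c_[(p[:,:2]-UC)@UR,p[:,2]]
E
python3 - <<'E'
from h import *
f=lambda a:(np.array(a)+.5)/2.9-.5+np.array([240,50])
pts={'pin':(242,358),'far nose':(245,228),'near nose':(240,522)}
for k,p in pts.items():
    for h in (0,7,14,21,28):
        z={'pin':.089,'far nose':.1095,'near nose':.1095}[k]+h/1000
        print(k,h,(w2u(onz('wrist',[f(p)],z))*1000).round(1))
s=cv2.imread('pics/side0.png');cv2.imwrite('pics/s_unit.png',cv2.resize(s[140:245,345:445],None,fx=6,fy=5.7,interpolation=cv2.INTER_CUBIC))
for h in (0,14,28):
  print(h,proj('side',u2w([[0,.05,.089+h/1e3],[-.044,.05,.112+h/1e3],[.044,.05,.112+h/1e3]])).round(1).tolist())
print(np.round(proj('side',u2w([[.1,.12,.06],[-.1,.12,.06]])),1))
E
```

```text
pin 0 [[-1.2 48.2 89. ]]
pin 7 [[ 0.7 48.3 96. ]]
pin 14 [[  2.6  48.4 103. ]]
pin 21 [[  4.5  48.5 110. ]]
pin 28 [[  6.3  48.5 117. ]]
far nose 0 [[ 43.3  48.1 109.5]]
far nose 7 [[ 44.2  48.2 116.5]]
far nose 14 [[ 45.1  48.2 123.5]]
far nose 21 [[ 46.1  48.3 130.5]]
far nose 28 [[ 47.   48.4 137.5]]
near nose 0 [[-49.7  48.4 109.5]]
near nose 7 [[-46.6  48.5 116.5]]
near nose 14 [[-43.4  48.6 123.5]]
near nose 21 [[-40.3  48.6 130.5]]
near nose 28 [[-37.1  48.7 137.5]]
0 [[393.8, 191.7], [411.1, 184.1], [377.3, 183.7]]
14 [[394.0, 187.0], [411.5, 179.3], [377.5, 178.9]]
28 [[394.3, 182.2], [411.9, 174.5], [377.7, 174.0]]
[[355.6 214.2]
 [434.5 215.3]]
```

View pics/s_unit.png

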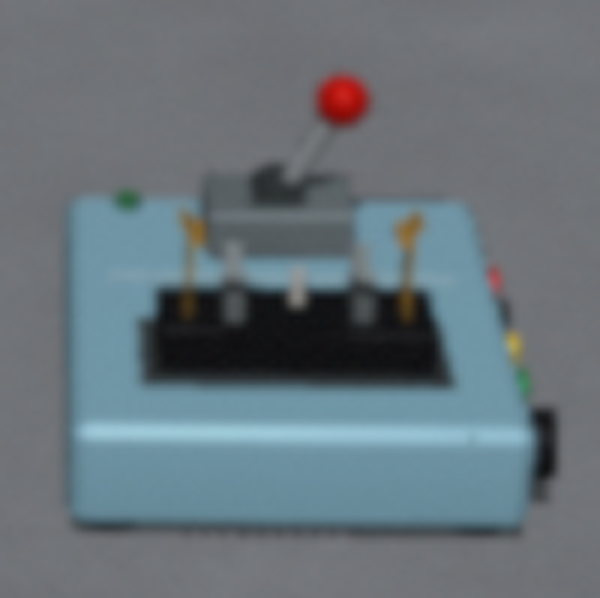

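>>> jog_arm:
  commands:
    - [[-43.7,-26,1.4],[0,0,0]]
    - [[-43.7,-26,1.4],[0,0,0]]
    - [[-43.7,-26,1.4],[0,0,0]]
    - [[-43.7,-26,1.4],[0,0,0]]
    - [[-43.7,-26,1.4],[0,0,0]]
    - [[-43.7,-26,1.4],[0,0,0]]
    - [[-43.7,-26,1.4],[0,0,0]]
    - [[0,0,0],[0,0,-0.108]]
    - [[0,0,0],[0,0,0]]
    - [[0,0,0],[0,0,0]]

```text
time_s: 4.2
ee_pos: [0.5614, 0.1847, 0.2266]
eef_rot: [2.619, -1.734, 0.001]
wrist_force: [0.1, -0.3, -0.2]
width: 0.0853
```

Run:
```python
from h import *
o=get_obs();print(o['ee_pos'],R.from_rotvec(o['eef_rot']).as_matrix().round(4))
im=save('wrist','w2')
cv2.imwrite('pics/w2z.png',cv2.resize(im[70:250,220:420,::-1],None,fx=3,fy=3,interpolation=cv2.INTER_CUBIC))
for l in ['fuse_mid','rack']: print(l,loc('wrist',l))
```

```text
[0.56137343 0.18469771 0.22655826] [[ 3.903e-01 -9.207e-01 -1.000e-04]
 [-9.207e-01 -3.903e-01 -7.000e-04]
 [ 7.000e-04  4.000e-04 -1.000e+00]]
fuse_mid [(0.73, array([0.568 , 0.1899, 0.0519])), (0.27, array([0.6629, 0.2332, 0.0736]))]
rack [(0.7, array([0.5679, 0.191 , 0.0167]))]
```

View pics/w2z.png

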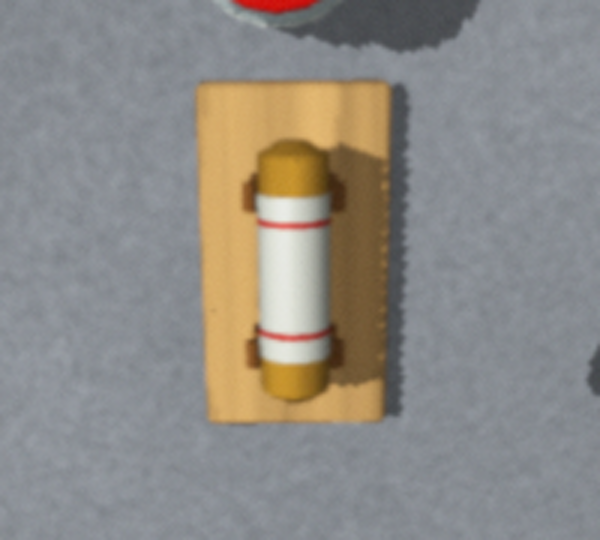

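Run:
```python
from h import *
f=lambda a:(np.array(a)+.5)/3-.5+np.array([220,70])
o=get_obs();T=R.from_rotvec(o['eef_rot']).as_matrix()
P=onz('wrist',[f((294,225)),f((294,337))],.056);c=P.mean(0);d=P[0]-P[1]
C=onz('wrist',[f(p) for p in [(197,82),(390,82),(383,420),(210,422)]],.014)
print('rack c',C.mean(0),np.degrees(np.arctan2(*(C[0]+C[1]-C[2]-C[3])[1::-1])))
B=onz('wrist',[f(p) for p in [(294,140),(294,402)]],.048);print('ends',B,B.mean(0))
print(P,c,np.linalg.norm(d),np.degrees(np.arctan2(d[1],d[0])))
print('tool shift',T.T@(np.r_[c[:2],.025]-o['ee_pos']))
```

```text
rack c [0.56202189 0.187873   0.014     ] 23.395888483152596
ends [[0.60543495 0.206359   0.048     ]
 [0.52173844 0.17103363 0.048     ]] [0.56358669 0.18869632 0.048     ]
[[0.58106262 0.19600925 0.056     ]
 [0.54597292 0.1811994  0.056     ]] [0.56351777 0.18860432 0.056     ] 0.038086991764420576 22.882512162322094
tool shift [-0.00262116 -0.00341192  0.2017999 ]
```

>>> jog_arm:
  commands:
    - [[-1.3,-1.6,45],[0,0,0]]
    - [[-1.2,-1.6,45],[0,0,0]]
    - [[0,0,45],[0,0,0]]
    - [[0,0,30],[0,0,0]]
    - [[0,0,20],[0,0,0]]
    - [[0,0,12],[0,0,0]]
    - [[0,0,4.5],[0,0,0]]
    - [[0,0,0],[0,0,0]]
    - [[0,0,0],[0,0,0]]

```text
time_s: 5.48
ee_pos: [0.5638, 0.19, 0.0262]
eef_rot: [-2.622, 1.729, -0.002]
wrist_force: [-0.1, 0.0, 0.0]
width: 0.0853
```

Run:
```python
from h import *
o=get_obs();print(o['ee_pos'],o['wrist_force'])
save('wrist','w3')
```

```text
[0.56377532 0.18995095 0.02617888] [-0.14409841  0.02449265  0.04647162]
```

View pics/w3.png

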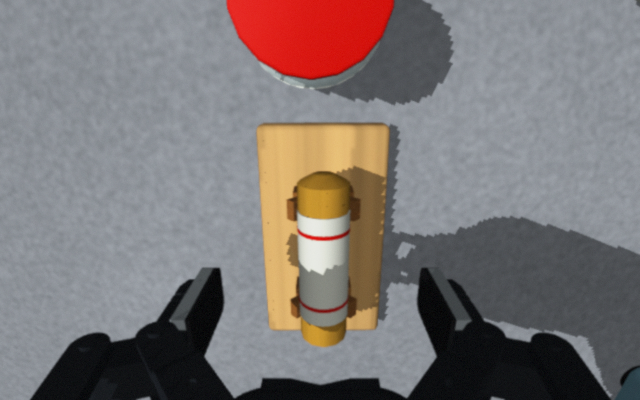

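Run:
```python
from h import *
o=get_obs();T=R.from_rotvec(o['eef_rot']).as_matrix()
P=onz('wrist',[(323.5,237),(324,309.5)],.056);print(P.mean(0),(T.T@(P.mean(0)-o['ee_pos']))*1000)
d=P[0]-P[1];print(np.degrees(np.arctan2(d[1],d[0])),np.degrees(np.arctan2(-T[1,0],-T[0,0]))-90)
P=onz('wrist',[(324,172),(323,347)],.048);print((T.T@(P.mean(0)-o['ee_pos']))*1000)
```

```text
[0.5639714  0.18817322 0.056     ] [  1.72118937   0.37888526 -29.92137862]
23.714304779491215 23.190991015409082
[  1.65330113   1.8039441  -21.92353403]
```

>>> jog_arm:
  commands:
    - [[1.5,0.7,1],[0,0,0]]
    - [[0,0,0],[0,0,0]]
    - [[0,0,0],[0,0,0]]
    - [[0,0,0],[0,0,0]]
    - [[0,0,0],[0,0,0]]
    - [[0,0,0],[0,0,0]]
    - [[0,0,0],[0,0,0]]
    - [[0,0,0],[0,0,0]]
    - [[0,0,0],[0,0,0]]
  fingers: 1
  squeeze: 50

```text
time_s: 6.65
ee_pos: [0.5631, 0.188, 0.0243]
eef_rot: [-2.623, 1.73, -0.0]
wrist_force: [-0.5, -0.0, 2.4]
width: 0.0181
```

>>> jog_arm:
  commands:
    - [[0,0,0],[0,0,0]]
    - [[0,0,0],[0,0,0]]
    - [[0,0,0],[0,0,0]]

```text
time_s: 7.02
ee_pos: [0.563, 0.188, 0.0243]
eef_rot: [-2.623, 1.729, -0.0]
wrist_force: [-0.7, -0.5, 3.9]
width: 0.0184
```

Run:
```python
from h import *
o=get_obs();print(o['ee_pos'],o['wrist_force'],o['width'])
save('wrist','w4')
```

```text
[0.56304612 0.18804726 0.02426739] [-0.71256302 -0.46731481  3.85120179] 0.018362246503732454
```

View pics/w4.png

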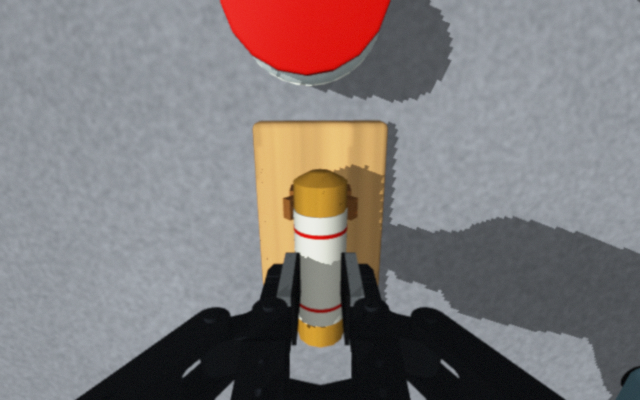

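>>> jog_arm:
  commands:
    - [[0,0,-5],[0,0,0]]
    - [[0,0,-10],[0,0,0]]
    - [[0,0,-20],[0,0,0]]
    - [[0,0,-25],[0,0,0]]
    - [[0,0,-30],[0,0,0]]
    - [[0,0,0],[0,0,0]]
    - [[0,0,0],[0,0,0]]

```text
time_s: 7.95
ee_pos: [0.5628, 0.1878, 0.1142]
eef_rot: [2.622, -1.729, 0.001]
wrist_force: [-0.2, -0.4, -0.4]
width: 0.0184
```

Run:
```python
from h import *
o=get_obs();print(o['ee_pos'],o['wrist_force'],o['width'],o['torque'])
save('wrist','w5');s=save('side','s5')
print(loc('side','fuse_mid'),loc('wrist','fuse_mid'))
p=proj('side',[o['ee_pos']])[0];print(p)
u,v=int(p[0]),int(p[1]);cv2.imwrite('pics/s5z.png',cv2.resize(s[v-80:v+40,u-60:u+60,::-1],None,fx=5,fy=5,interpolation=cv2.INTER_CUBIC))
```

```text
[0.56280495 0.18780413 0.11424152] [-0.20663984 -0.35232281 -0.39263317] 0.018389886481838296 [-0.00914907  0.01458676 -0.04262576]
[(0.56, array([0.5701, 0.1986, 0.1373]))] [(0.82, array([0.5754, 0.1915, 0.1394]))]
[318.03905067 250.32848589]
```

View pics/w5.png

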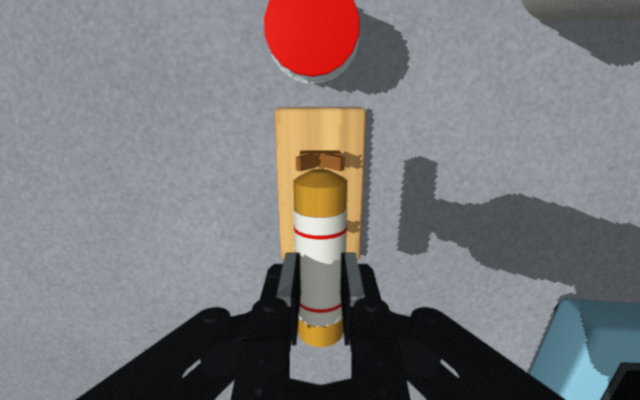

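View pics/s5z.png

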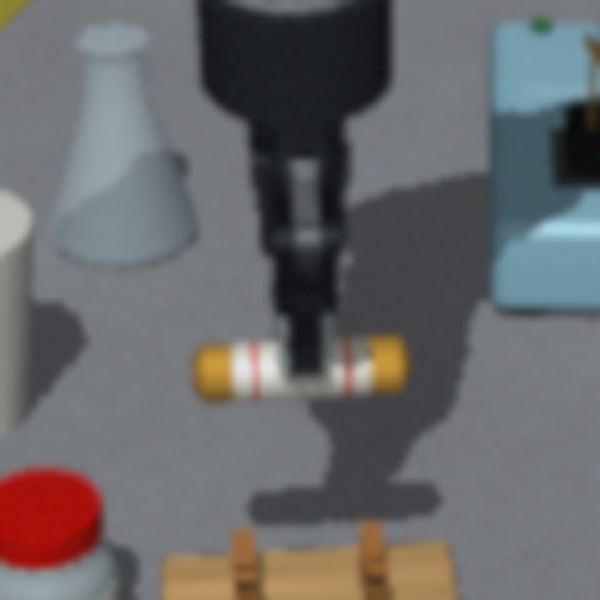

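```bash
cat >> h.py <<'E'
def toolshift(target):
    o=get_obs();T=R.from_rotvec(o['eef_rot']).as_matrix();return (T.T@(np.array(target)-o['ee_pos']))*1000
def yawT():
    T=R.from_rotvec(get_obs()['eef_rot']).as_matrix();return np.degrees(np.arctan2(T[0,0],-T[1,0])),T
E
python3 - <<'E'
from h import *
o=get_obs();y,T=yawT();z=o['ee_pos'][2]
print('fuse yaw tool',y)
P=onz('wrist',[(322,237),(323,309)],z+.0197+.012);print((T.T@(P.mean(0)-o['ee_pos']))*1000)
P=onz('wrist',[(321,171),(321,346)],z+.0197+.004);print((T.T@(P.mean(0)-o['ee_pos']))*1000)
t=u2w([[.001,.0485,.2]])[0];print(t,toolshift(t))
E
```

```text
fuse yaw tool 23.19551971245814
[  1.13639414  -0.85362113 -31.70198987]
[  0.46623384   0.2477158  -23.69973136]
[ 0.47874747 -0.16246878  0.2       ] [288.94041862 214.87844945 -86.54343376]
```

>>> jog_arm:
  commands:
    - [[0,0,-43],[0,0,0]]
    - [[0,0,-43.5],[0,0,0]]
    - [[41.3,30.7,0],[0,0,0]]
    - [[41.3,30.7,0],[0,0,0]]
    - [[41.3,30.7,0],[0,0,0]]
    - [[41.3,30.7,0],[0,0,0]]
    - [[41.3,30.7,0],[0,0,0]]
    - [[41.3,30.7,0],[0,0,0]]
    - [[41.2,30.7,0],[0,0,0]]
    - [[0,0,0],[0,0,0.12]]

```text
time_s: 9.4
ee_pos: [0.4771, -0.1676, 0.1997]
eef_rot: [2.502, -1.897, -0.002]
wrist_force: [0.2, 1.0, -0.5]
width: 0.0186
```

>>> jog_arm:
  commands:
    - [[0,0,0],[0,0,0]]
    - [[0,0,0],[0,0,0]]
    - [[0,0,0],[0,0,0]]

```text
time_s: 9.78
ee_pos: [0.4795, -0.1614, 0.2006]
eef_rot: [2.517, -1.88, -0.0]
wrist_force: [0.5, 0.1, -0.9]
width: 0.0182
```

Run:
```python
from h import *
o=get_obs();y,T=yawT();print(o['ee_pos'],y,o['wrist_force'],T.round(4))
t=u2w([[.001,.0485,.16]])[0];print(t,toolshift(t))
im=save('wrist','w6')
```

```text
[ 0.47946956 -0.16135143  0.20061551] 16.480905935959658 [ 0.47568519  0.12267968 -0.92451687] [[ 2.837e-01 -9.589e-01 -2.000e-04]
 [-9.589e-01 -2.837e-01  0.000e+00]
 [-1.000e-04  2.000e-04 -1.000e+00]]
[ 0.47874747 -0.16246878  0.16      ] [ 0.86977885  1.00266369 40.61560417]
```

View pics/w6.png

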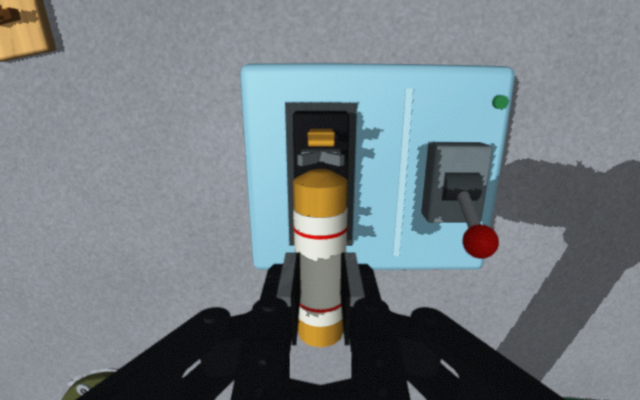

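>>> jog_arm:
  commands:
    - [[0.9,1,30],[0,0,0]]
    - [[0,0,20],[0,0,0]]
    - [[0,0,7],[0,0,0]]
    - [[0,0,0],[0,0,0]]
    - [[0,0,0],[0,0,0]]

```text
time_s: 10.45
ee_pos: [0.4793, -0.1635, 0.1446]
eef_rot: [-2.514, 1.883, -0.002]
wrist_force: [0.4, 0.8, -0.2]
width: 0.0185
```

Run:
```python
from h import *
o=get_obs();y,T=yawT();print(o['ee_pos'],y,o['wrist_force'])
t=u2w([[.001,.0485,.145]])[0];print(t,toolshift(t))
im=save('wrist','w7')
cv2.imwrite('pics/w7z.png',cv2.resize(im[80:280,220:420,::-1],None,fx=3,fy=3,interpolation=cv2.INTER_CUBIC))
s=save('side','s7');cv2.imwrite('pics/s7z.png',cv2.resize(s[110:240,340:450,::-1],None,fx=4.5,fy=4.5,interpolation=cv2.INTER_CUBIC))
```

```text
[ 0.47926223 -0.16351188  0.14464843] 16.337849403874635 [ 0.40613112  0.79437031 -0.24032804]
[ 0.47874747 -0.16246878  0.145     ] [-1.14539016  0.20014226 -0.35307577]
```

View pics/w7z.png

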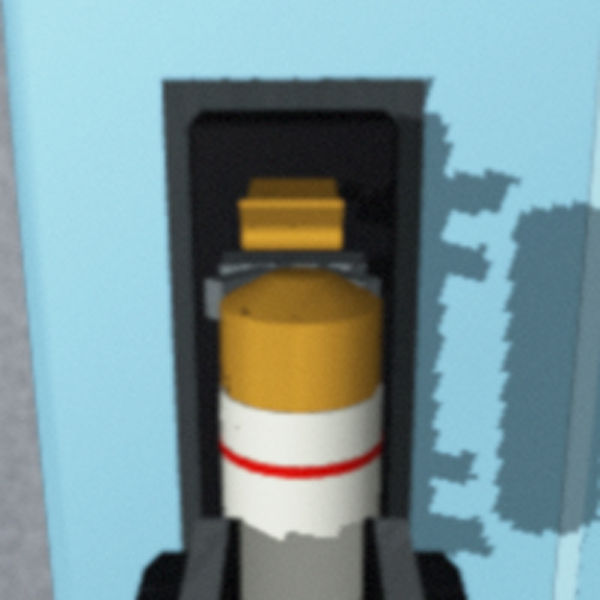

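View pics/s7z.png

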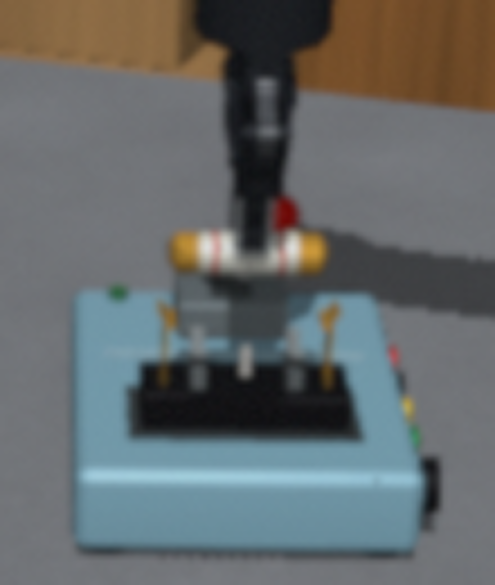

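>>> jog_arm:
  commands:
    - [[-1.4,1,8],[0,0,0]]
    - [[0,0,6],[0,0,0]]
    - [[0,0,0],[0,0,0]]
    - [[0,0,0],[0,0,0]]

```text
time_s: 11.05
ee_pos: [0.4772, -0.1624, 0.1297]
eef_rot: [2.514, -1.884, -0.0]
wrist_force: [-0.3, -0.0, -0.5]
width: 0.0184
```

>>> jog_arm:
  commands:
    - [[0,0,2],[0,0,0]]
    - [[0,0,2],[0,0,0]]
    - [[0,0,2],[0,0,0]]
    - [[0,0,0],[0,0,0]]

```text
time_s: 11.55
ee_pos: [0.4771, -0.1623, 0.1235]
eef_rot: [2.514, -1.884, -0.001]
wrist_force: [-0.6, -0.8, -1.0]
width: 0.0184
```

>>> jog_arm:
  commands:
    - [[0,0,1.5],[0,0,0]]
    - [[0,0,1.5],[0,0,0]]
    - [[0,0,0],[0,0,0]]

```text
time_s: 11.92
ee_pos: [0.4771, -0.1623, 0.1205]
eef_rot: [2.514, -1.884, -0.0]
wrist_force: [-0.2, 0.4, -0.8]
width: 0.0183
```

Run:
```python
from h import *
im=save('wrist','w8')
s=save('side','s8')
a=cv2.resize(im[110:260,250:390,::-1],None,fx=4,fy=4,interpolation=cv2.INTER_CUBIC)
b=cv2.resize(s[140:230,350:440,::-1],None,fx=6.6,fy=6.6,interpolation=cv2.INTER_CUBIC)
cv2.imwrite('pics/w8z.png',a);cv2.imwrite('pics/s8z.png',b)
```

```text
(no output)
```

View pics/w8z.png

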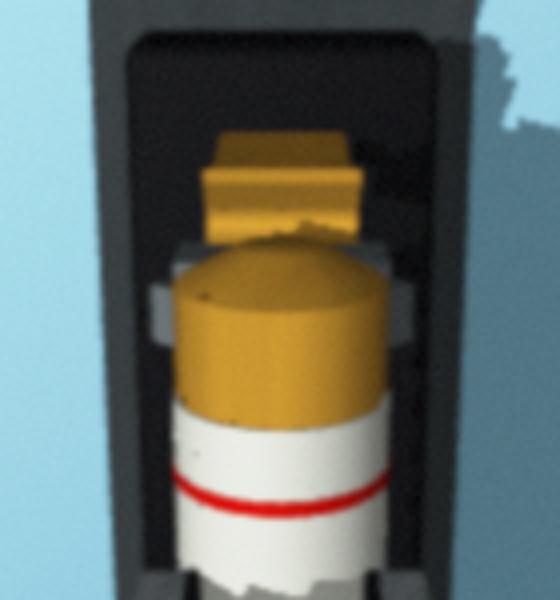

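View pics/s8z.png

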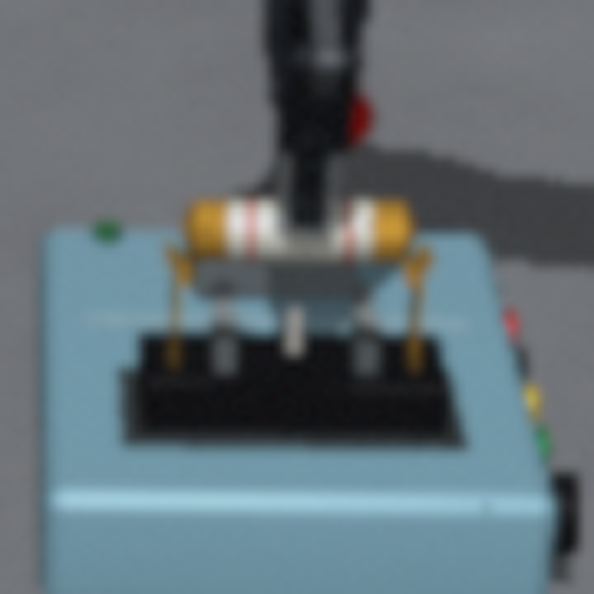

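>>> jog_arm:
  commands:
    - [[0,0,1],[0,0,0]]
    - [[0,0,1],[0,0,0]]
    - [[0,0,0],[0,0,0]]

```text
time_s: 12.4
ee_pos: [0.4771, -0.1623, 0.1186]
eef_rot: [2.514, -1.883, -0.0]
wrist_force: [-0.1, -0.1, -1.0]
width: 0.0186
```

>>> jog_arm:
  commands:
    - [[0,0,1],[0,0,0]]
    - [[0,0,1],[0,0,0]]
    - [[0,0,0],[0,0,0]]

```text
time_s: 12.78
ee_pos: [0.4771, -0.1624, 0.1166]
eef_rot: [2.514, -1.884, -0.0]
wrist_force: [0.7, -0.9, -0.6]
width: 0.0186
```

>>> jog_arm:
  commands:
    - [[0,0,1],[0,0,0]]
    - [[0,0,1],[0,0,0]]
    - [[0,0,0],[0,0,0]]

```text
time_s: 13.15
ee_pos: [0.4771, -0.1624, 0.1147]
eef_rot: [2.514, -1.884, -0.0]
wrist_force: [-0.0, 0.7, 0.2]
width: 0.0187
```

>>> jog_arm:
  commands:
    - [[0,0,1],[0,0,0]]
    - [[0,0,0],[0,0,0]]

```text
time_s: 13.4
ee_pos: [0.4773, -0.1624, 0.1138]
eef_rot: [2.514, -1.884, 0.0]
wrist_force: [-0.7, 0.1, 0.5]
width: 0.0185
```

>>> jog_arm:
  commands:
    - [[0,0,1],[0,0,0]]
    - [[0,0,0],[0,0,0]]

```text
time_s: 13.65
ee_pos: [0.4776, -0.1624, 0.1131]
eef_rot: [-2.514, 1.883, -0.001]
wrist_force: [-1.1, 0.2, 3.4]
width: 0.0186
```

>>> jog_arm:
  commands:
    - [[0,0,1],[0,0,0]]
    - [[0,0,0],[0,0,0]]

```text
time_s: 13.9
ee_pos: [0.478, -0.1625, 0.1123]
eef_rot: [-2.514, 1.883, -0.003]
wrist_force: [-0.6, 0.1, 5.2]
width: 0.0182
```

>>> jog_arm:
  commands:
    - [[0,0,1],[0,0,0]]
    - [[0,0,0],[0,0,0]]

```text
time_s: 14.15
ee_pos: [0.4774, -0.1623, 0.1108]
eef_rot: [-2.514, 1.883, -0.001]
wrist_force: [-1.4, 0.3, 3.9]
width: 0.0014
```

Run:
```python
from h import *
o=get_obs();print(o['ee_pos'],o['wrist_force'],o['width'])
im=save('wrist','w9')
s=save('side','s9')
b=cv2.resize(s[140:230,350:440,::-1],None,fx=6.6,fy=6.6,interpolation=cv2.INTER_CUBIC)
cv2.imwrite('pics/s9z.png',b)
```

```text
[ 0.47739508 -0.16230926  0.11080768] [-1.38808459  0.31082297  3.88601607] 0.0013923538586508425
```

View pics/w9.png

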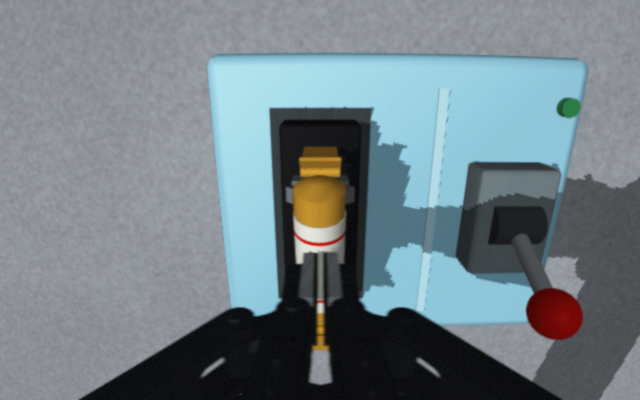

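View pics/s9z.png

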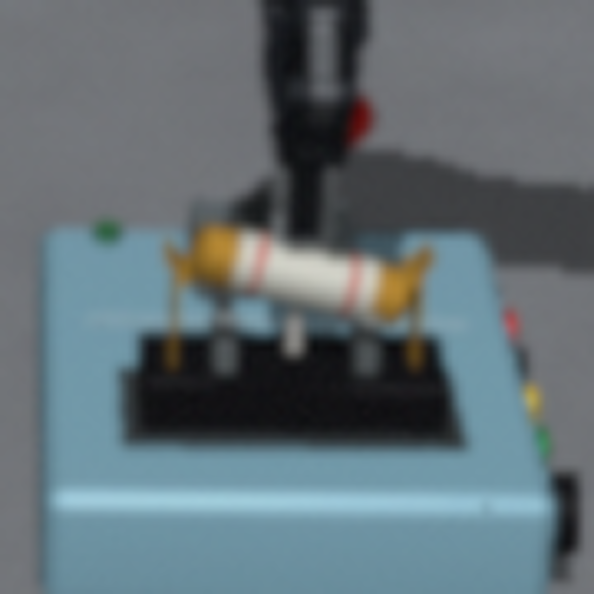

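>>> jog_arm:
  commands:
    - [[0,0,-2],[0,0,0]]
    - [[0,0,-3],[0,0,0]]
    - [[0,0,0],[0,0,0]]

```text
time_s: 14.62
ee_pos: [0.4773, -0.1623, 0.1158]
eef_rot: [-2.514, 1.884, -0.0]
wrist_force: [-1.0, -0.3, 0.1]
width: -0.0002
```

Run:
```python
from h import *
o=get_obs();print(o['ee_pos'],o['wrist_force'],o['width'])
im=save('wrist','w10')
s=save('side','s10')
b=cv2.resize(s[140:230,350:440,::-1],None,fx=6.6,fy=6.6,interpolation=cv2.INTER_CUBIC)
cv2.imwrite('pics/s10z.png',b)
```

```text
[ 0.4772735  -0.16233929  0.11580579] [-1.04527768 -0.34835502  0.10876383] -0.00023458267505520414
```

View pics/w10.png

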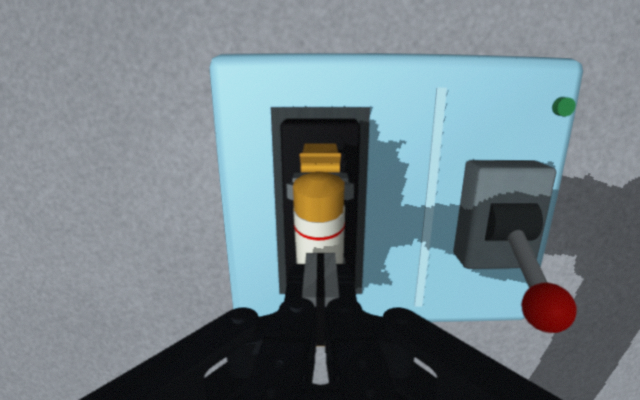

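View pics/s10z.png

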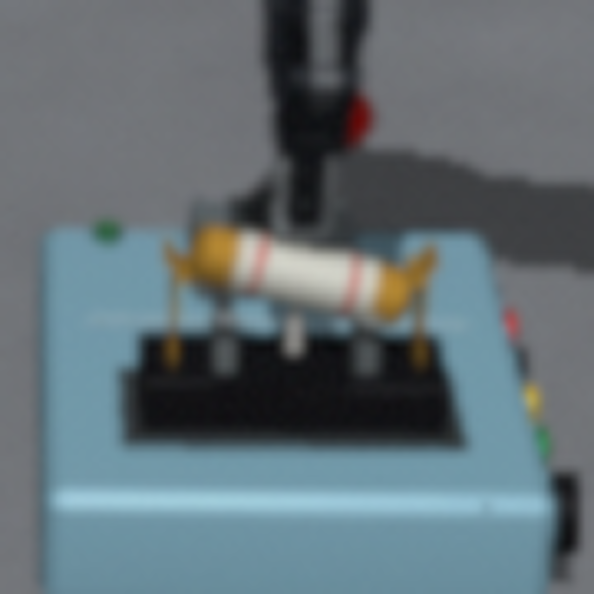

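Run:
```python
from h import *
o=get_obs();y,T=yawT()
for d in (-.02,-.01,0,.01,.02,.03): print(d,proj('wrist',[o['ee_pos']+T[:,2]*d]).round(1),proj('side',[o['ee_pos']+T[:,2]*d]).round(1),((proj('side',[o['ee_pos']+T[:,2]*d])-[350,140])*6.6).round(0))
for h in (0,10,14,20): print(h,((proj('side',u2w([[-.0385,.05,.098+(9+h)/1e3],[0,.05,.089+h/1e3],[0,.05,.068+h/1e3],[.061,.073,.068+h/1e3]]))-[350,140])*6.6).round().tolist())
```

```text
-0.02 [[319.9 263.2]] [[394.9 175.6]] [[296. 235.]]
-0.01 [[319.9 253.3]] [[394.7 179.1]] [[295. 258.]]
0 [[319.9 244.4]] [[394.5 182.5]] [[294. 280.]]
0.01 [[320.  236.4]] [[394.3 185.9]] [[292. 303.]]
0.02 [[320.  229.1]] [[394.1 189.3]] [[291. 325.]]
0.03 [[320.  222.4]] [[393.9 192.6]] [[290. 347.]]
0 [[389.0, 302.0], [289.0, 341.0], [286.0, 387.0], [135.0, 413.0]]
10 [[390.0, 280.0], [290.0, 319.0], [287.0, 365.0], [136.0, 391.0]]
14 [[391.0, 271.0], [291.0, 310.0], [288.0, 356.0], [137.0, 382.0]]
20 [[392.0, 257.0], [292.0, 296.0], [289.0, 343.0], [137.0, 369.0]]
```

>>> jog_arm:
  commands:
    - [[0,0,-15],[0,0,0]]
    - [[0,0,-15],[0,0,0]]
    - [[0,0,0],[0,0,0]]
    - [[0,0,0],[0,0,0]]
    - [[0,0,0],[0,0,0]]
    - [[0,0,0],[0,0,0]]
    - [[0,0,0],[0,0,0]]
    - [[0,0,0],[0,0,0]]
  fingers: 0.3

```text
time_s: 15.72
ee_pos: [0.4771, -0.1623, 0.1456]
eef_rot: [2.514, -1.884, -0.0]
wrist_force: [-0.6, -0.7, 0.7]
width: 0.0595
```

Run:
```python
from h import *
o=get_obs();print(o['ee_pos'],o['wrist_force'],o['width'])
im=save('wrist','w11')
s=save('side','s11')
b=cv2.resize(s[140:230,350:440,::-1],None,fx=6.6,fy=6.6,interpolation=cv2.INTER_CUBIC)
cv2.imwrite('pics/s11z.png',b)
y,T=yawT();w=o['width']/2
for d in (0,-.01,-.02,-.03): print(d,proj('wrist',[o['ee_pos']+T@[sx*w,-.011,d] for sx in (-1,1)]).round(0).tolist(),((proj('side',[o['ee_pos']+T@[-w,0,d]])-[350,140])*6.6).round(0))
```

```text
[ 0.47714323 -0.1623063   0.14558819] [-0.59421824 -0.68561044  0.70086715] 0.059475951300038105
0 [[263.0, 226.0], [376.0, 225.0]] [[303. 246.]]
-0.01 [[260.0, 234.0], [379.0, 234.0]] [[305. 223.]]
-0.02 [[257.0, 243.0], [383.0, 243.0]] [[306. 199.]]
-0.03 [[253.0, 253.0], [387.0, 253.0]] [[308. 175.]]
```

View pics/w11.png

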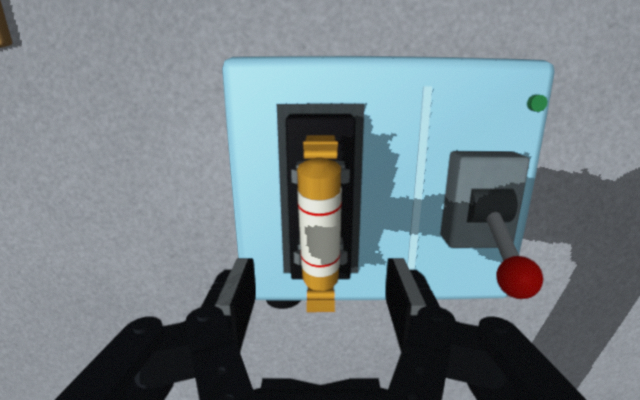

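View pics/s11z.png

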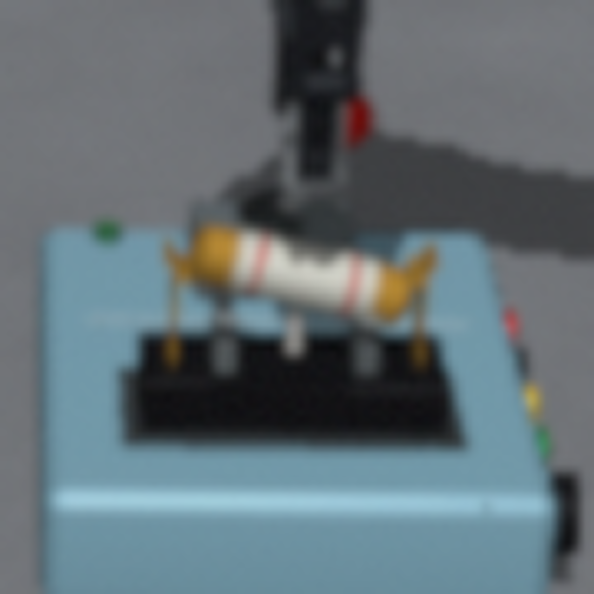

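Run:
```python
from h import *
o=get_obs();y,T=yawT()
c=camera_params('wrist')
# unknown fuse: center C=(ux,.0485,z), tilt; use pixels of band tops in wrist + side pixels
def fuse(p):
    ux,uy,z,t=p;a=np.array([np.cos(t),0,np.sin(t)]);n=np.array([-np.sin(t),0,np.cos(t)])
    return np.array([ux,uy,z]),a,n
from scipy.optimize import least_squares
W=[(319.5,213.5),(321,265)]   # far band, near band top
S=[(258,265),(354,283)]       # side zoom band centre-ish (left=far)
Su=[np.array(s)/6.6+[350,140] for s in S]
def res(p):
    C,a,n=fuse(p)
    top=[C+s*.0195*a+.012*n for s in (1,-1)]
    # side-visible centre of silhouettes ~ axis
    ax=[C+s*.0195*a for s in (1,-1)]
    return np.r_[(proj('wrist',u2w(top),c)-W).ravel(),(proj('side',u2w(ax))-Su).ravel()]
r=least_squares(res,[0,.0485,.12,.2]);print(r.x,r.fun.round(1))
C,a,n=fuse(r.x);print('C world',u2w([C]),'tilt deg',np.degrees(r.x[3]))
print('ends',C+.045*a,C-.045*a)
th=r.x[3];TC=C-.034*n
print('TCP',TC,toolshift(u2w([TC])[0]))
```

```text
[-0.0037245   0.04890462  0.11734358  0.23096656] [ 0.7 -0.  -0.8  0.4 -0.6  0.1 -0.7  0.6]
C world [[ 0.47409931 -0.16340643  0.11734358]] tilt deg 13.233409065050799
ends [0.04008055 0.04890462 0.12764491] [-0.04752955  0.04890462  0.10704224]
TCP [0.00405873 0.04890462 0.08424643] [ 0.16212266 -4.52117403 61.41924669]
```

>>> jog_arm:
  commands:
    - [[0,0,-8],[0.1,0,0]]
    - [[0,0,-8],[0.11,0,0]]
    - [[0,0,0],[0,0,0]]
    - [[0,0,0],[0,0,0]]

```text
time_s: 16.32
ee_pos: [0.4768, -0.1623, 0.1618]
eef_rot: [-2.376, 1.78, -0.187]
wrist_force: [0.2, 0.1, 0.3]
width: 0.0593
```

Run:
```python
from h import *
o=get_obs();y,T=yawT();print(o['ee_pos'],T.round(3))
C=u2w([[-.0035,.0488,.118]])[0]
print(T.T@(C-o['ee_pos'])*1000+[0,0,34])
```

```text
[ 0.4768043  -0.16234814  0.16184798] [[ 0.281 -0.939  0.199]
 [-0.96  -0.275  0.058]
 [ 0.    -0.208 -0.978]]
[ 0.34037658 11.71030713 76.33971198]
```

>>> jog_arm:
  commands:
    - [[0.3,6,12],[0,0,0]]
    - [[0,5.7,15],[0,0,0]]
    - [[0,0,12],[0,0,0]]
    - [[0,0,6],[0,0,0]]
    - [[0,0,0],[0,0,0]]

```text
time_s: 16.95
ee_pos: [0.4745, -0.163, 0.1146]
eef_rot: [-2.375, 1.779, -0.186]
wrist_force: [-0.6, -0.2, 0.5]
width: 0.0598
```

>>> jog_arm:
  commands:
    - [[0,0,6],[0,0,0]]
    - [[0,0,6],[0,0,0]]
    - [[0,0,0],[0,0,0]]

```text
time_s: 17.32
ee_pos: [0.4767, -0.1625, 0.103]
eef_rot: [-2.375, 1.779, -0.186]
wrist_force: [-0.6, 0.5, -0.5]
width: 0.0596
```

>>> jog_arm:
  commands:
    - [[0,0,5],[0,0,0]]
    - [[0,0,5],[0,0,0]]
    - [[0,0,0],[0,0,0]]

```text
time_s: 17.7
ee_pos: [0.4786, -0.1619, 0.0932]
eef_rot: [-2.375, 1.779, -0.186]
wrist_force: [-0.2, 0.2, -0.1]
width: 0.0596
```

Run:
```python
from h import *
o=get_obs();y,T=yawT();print(o['ee_pos'],o['wrist_force'])
im=save('wrist','w12')
s=save('side','s12')
b=cv2.resize(s[140:230,350:440,::-1],None,fx=6.6,fy=6.6,interpolation=cv2.INTER_CUBIC)
cv2.imwrite('pics/s12z.png',b)
C=u2w([[-.0035,.0488,.118]])[0]
print(T.T@(C-o['ee_pos'])*1000+[0,0,34])
```

```text
[ 0.47863727 -0.16189939  0.09315409] [-0.21273108  0.18782665 -0.13078891]
[ 0.2576775  -0.70910069  8.74992851]
```

View pics/w12.png

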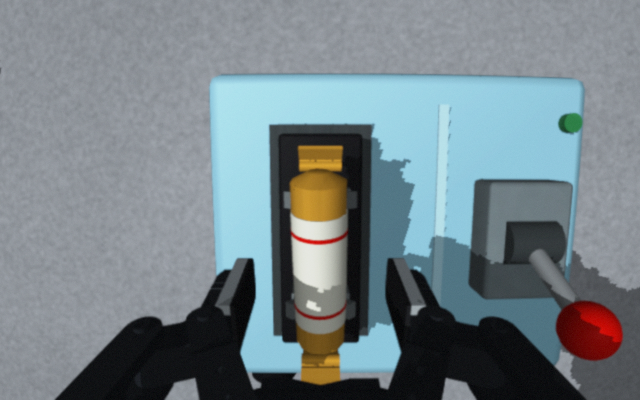

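View pics/s12z.png

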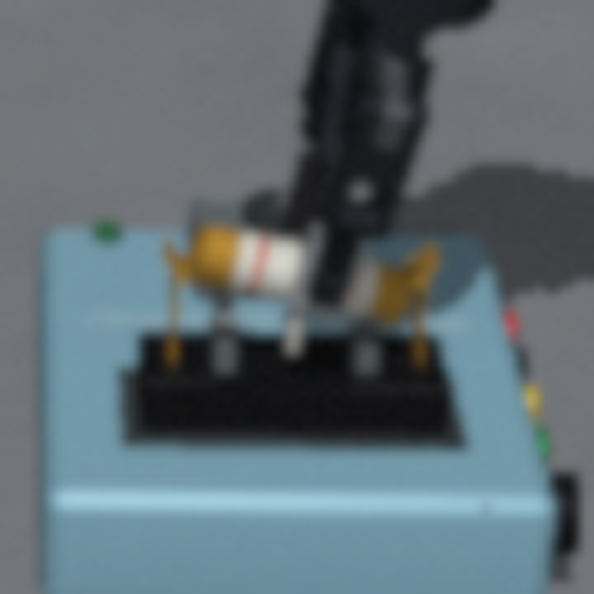

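Run:
```python
from h import *
from scipy.optimize import least_squares
o=get_obs();y,T=yawT();c=camera_params('wrist')
W=[(319.5,241),(319.5,317)];S=np.array([(262,263),(208,253),(395,293)])/6.6+[350,140]
def F(p):
    C=np.array([p[0],p[1],p[2]]);t=p[3];return C,np.array([np.cos(t),0,np.sin(t)]),np.array([-np.sin(t),0,np.cos(t)])
def res(p,ws=1):
    C,a,n=F(p);b=p[4]
    top=[C+s*b*a+.012*n for s in (1,-1)];ax=[C+b*a,C+.0415*a,C-.0415*a]
    return np.r_[(proj('wrist',u2w(top),c)-W).ravel(),ws*(proj('side',u2w(ax))-S).ravel()]
r=least_squares(res,[0,.0485,.12,.2,.0195]);print(r.x,r.fun.round(1))
C,a,n=F(r.x);Cw=u2w([C])[0]
print('C in tool',T.T@(Cw-o['ee_pos'])*1000)
for z in (-.025,-.03,-.035): print(z,((proj('side',[o['ee_pos']+T@[-.03,0,z]])-[350,140])*6.6).round(), proj('wrist',[o['ee_pos']+T@[sx*.03,-.011,z] for sx in (-1,1)]).round().tolist())
```

```text
[-0.00303606  0.04889277  0.1184511   0.20771202  0.01908358] [-0.   0.3  0.1  0.  -1.3  0.2 -1.5  0.   1.1  0.2]
C in tool [ -0.10576768  -0.9642081  -25.1696721 ]
-0.025 [[308. 310.]] [[254.0, 247.0], [385.0, 247.0]]
-0.03 [[312. 299.]] [[252.0, 252.0], [387.0, 252.0]]
-0.035 [[315. 288.]] [[250.0, 258.0], [389.0, 258.0]]
```

>>> jog_arm:
  commands:
    - [[0,-1,4],[0,0,0]]
    - [[0,0,4],[0,0,0]]
    - [[0,0,4],[0,0,0]]
    - [[0,0,0],[0,0,0]]

```text
time_s: 18.3
ee_pos: [0.482, -0.161, 0.0817]
eef_rot: [-2.375, 1.779, -0.186]
wrist_force: [-0.4, 0.8, -0.0]
width: 0.0596
```

>>> jog_arm:
  commands:
    - [[0,0,0],[0,0,0]]
    - [[0,0,0],[0,0,0]]
    - [[0,0,0],[0,0,0]]
    - [[0,0,0],[0,0,0]]
    - [[0,0,0],[0,0,0]]
    - [[0,0,0],[0,0,0]]
    - [[0,0,0],[0,0,0]]
  fingers: 1
  squeeze: 50

```text
time_s: 19.18
ee_pos: [0.4823, -0.161, 0.0823]
eef_rot: [-2.375, 1.779, -0.187]
wrist_force: [-2.0, 1.6, 4.2]
width: 0.0226
```

Run:
```python
from h import *
o=get_obs();y,T=yawT();print(o['ee_pos'],o['wrist_force'])
im=save('wrist','w13')
s=save('side','s13')
b=cv2.resize(s[140:230,350:440,::-1],None,fx=6.6,fy=6.6,interpolation=cv2.INTER_CUBIC)
cv2.imwrite('pics/s13z.png',b)
```

```text
[ 0.48232388 -0.16102504  0.08230212] [-1.98742313  1.61817382  4.16411566]
```

View pics/w13.png

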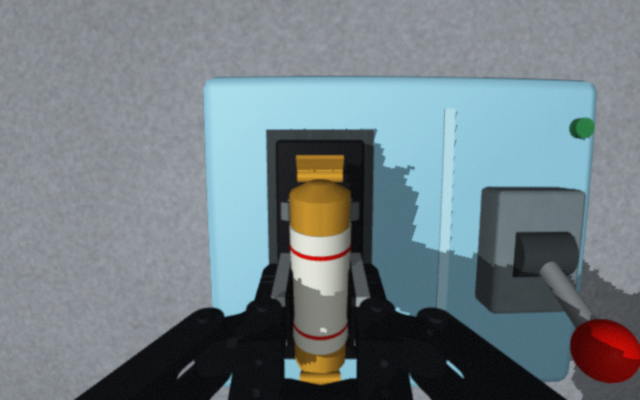

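View pics/s13z.png

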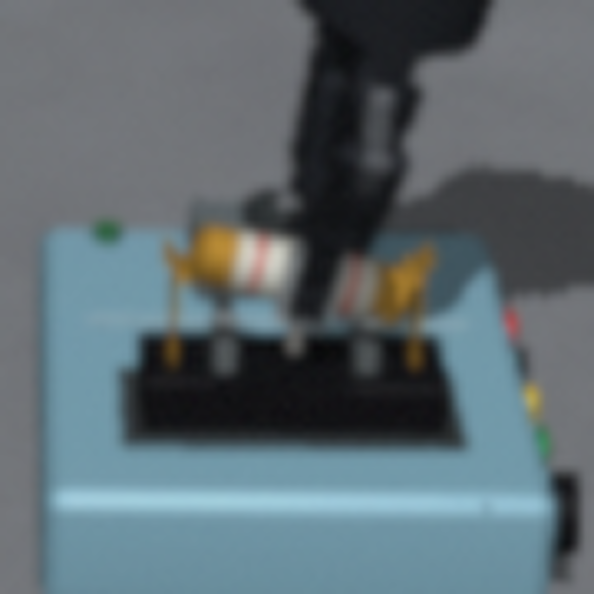

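>>> jog_arm:
  commands:
    - [[0,-0.4,-2],[0,0,0]]
    - [[0,-0.4,-2],[0,0,0]]
    - [[0,0,0],[0,0,0]]

```text
time_s: 19.65
ee_pos: [0.4825, -0.1608, 0.0861]
eef_rot: [-2.374, 1.779, -0.188]
wrist_force: [2.1, 2.4, -3.2]
width: 0.0223
```

>>> jog_arm:
  commands:
    - [[0,-0.4,-2],[0,0,0]]
    - [[0,-0.4,-2],[0,0,0]]
    - [[0,0,0],[0,0,0]]

```text
time_s: 20.02
ee_pos: [0.4832, -0.1618, 0.0914]
eef_rot: [-2.375, 1.779, -0.191]
wrist_force: [3.5, -0.1, -1.4]
width: 0.0221
```

>>> jog_arm:
  commands:
    - [[0,-0.4,-2],[0,0,0]]
    - [[0,-0.4,-2],[0,0,0]]
    - [[0,0,0],[0,0,0]]

```text
time_s: 20.4
ee_pos: [0.4826, -0.1612, 0.0949]
eef_rot: [-2.375, 1.779, -0.189]
wrist_force: [3.4, 0.3, 0.2]
width: 0.0224
```

>>> jog_arm:
  commands:
    - [[0,-0.8,-4],[0,0,0]]
    - [[0,-0.8,-4],[0,0,0]]
    - [[0,-0.8,-4],[0,0,0]]
    - [[0,-0.8,-4],[0,0,0]]
    - [[0,0,0],[0,0,0]]

```text
time_s: 21.02
ee_pos: [0.4818, -0.1616, 0.111]
eef_rot: [-2.375, 1.78, -0.188]
wrist_force: [-0.4, -0.8, -1.6]
width: 0.0224
```

Run:
```python
from h import *
o=get_obs();y,T=yawT();print(o['ee_pos'],o['wrist_force'],o['width'])
im=save('wrist','w14')
s=save('side','s14')
b=cv2.resize(s[130:220,350:440,::-1],None,fx=6.6,fy=6.6,interpolation=cv2.INTER_CUBIC)
cv2.imwrite('pics/s14z.png',b)
```

```text
[ 0.4818085  -0.16156343  0.1110044 ] [-0.4296604  -0.80346688 -1.61008032] 0.022377145093033395
```

View pics/w14.png

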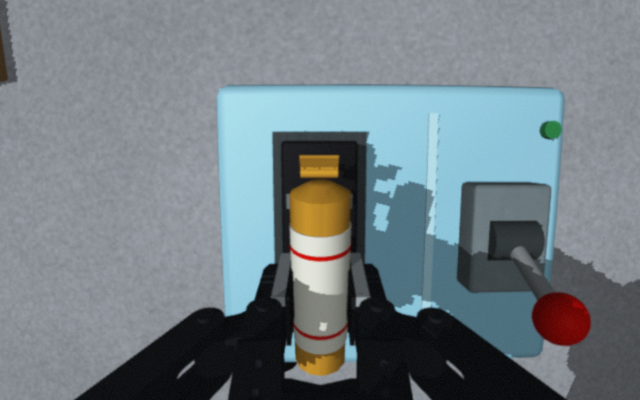

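View pics/s14z.png

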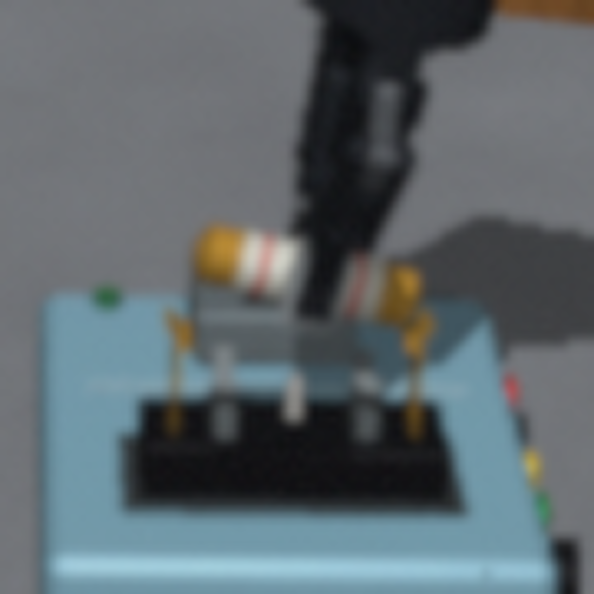

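>>> jog_arm:
  commands:
    - [[0,-2,-10],[0,0,0]]
    - [[0,-2,-10],[0,0,0]]
    - [[0,0,0],[-0.11,0,0]]
    - [[0,0,0],[-0.105,0,0]]
    - [[0,0,0],[0,0,0]]
    - [[0,0,0],[0,0,0]]

```text
time_s: 21.88
ee_pos: [0.4813, -0.1615, 0.1311]
eef_rot: [2.511, -1.882, -0.004]
wrist_force: [0.0, -0.3, -1.6]
width: 0.0221
```

Run:
```python
from h import *
o=get_obs();y,T=yawT();print(o['ee_pos'],o['wrist_force'],o['width'],y,T.round(3))
im=save('wrist','w15')
s=save('side','s15')
b=cv2.resize(s[130:220,350:440,::-1],None,fx=6.6,fy=6.6,interpolation=cv2.INTER_CUBIC)
cv2.imwrite('pics/s15z.png',b)
cv2.imwrite('pics/w15z.png',cv2.resize(im[110:390,220:420,::-1],None,fx=2.1,fy=2.1,interpolation=cv2.INTER_CUBIC))
```

```text
[ 0.4812721  -0.16147693  0.13108428] [ 0.02052497 -0.30689493 -1.61948092] 0.02207702262773318 16.303961659429824 [[ 0.281 -0.96  -0.004]
 [-0.96  -0.281 -0.001]
 [-0.     0.004 -1.   ]]
```

View pics/w15z.png

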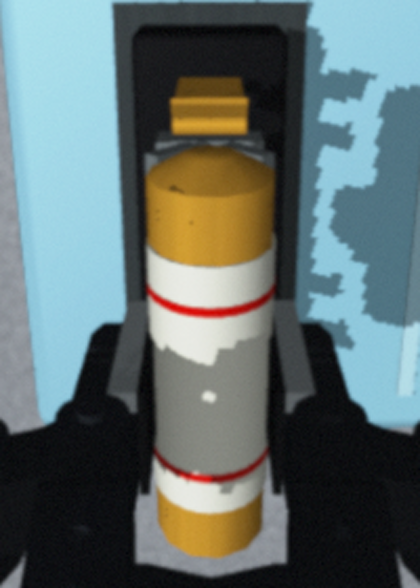

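View pics/s15z.png

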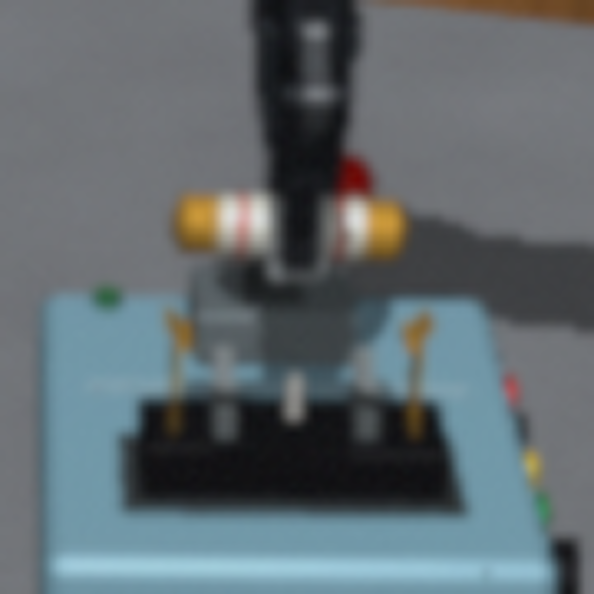

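```bash
cat > capfit.py <<'E'
from h import *
from scipy.optimize import least_squares
def caps(im,box):
    h=cv2.cvtColor(im,cv2.COLOR_RGB2HSV);x0,y0,x1,y1=box
    m=((h[...,0]>10)&(h[...,0]<28)&(h[...,1]>140)&(h[...,2]>60)).astype(np.uint8)
    k=np.zeros_like(m);k[y0:y1,x0:x1]=m[y0:y1,x0:x1]
    n,l,st,ce=cv2.connectedComponentsWithStats(k);i=[j for j in range(1,n) if st[j,4]>12]
    return [(st[j].tolist(),ce[j].round(2).tolist()) for j in i]
E
python3 - <<'E'
from capfit import *
for f,b in (('s8',(372,165,420,183)),('s15',(370,155,420,172)),('s5',(280,220,360,270))):
    im=cv2.imread(f'pics/{f}.png')[:,:,::-1].copy();print(f,caps(im,b))
for z in (.14,.165): print(proj('side',u2w([[.036,.0485,z],[-.036,.0485,z],[.036,.0485,z-.01]])).round(2).tolist())
E
```

```text
s8 [([379, 171, 4, 8, 29], [380.55, 174.38]), ([407, 171, 5, 8, 34], [409.0, 174.5])]
s15 [([377, 160, 5, 7, 32], [379.19, 163.06]), ([406, 161, 5, 8, 34], [408.12, 164.74])]
s5 [([332, 237, 8, 11, 66], [335.36, 242.05]), ([297, 240, 7, 10, 59], [300.15, 244.15])]
[[380.81, 173.82], [408.73, 174.17], [380.66, 177.28]]
[[381.21, 165.05], [409.38, 165.4], [381.05, 168.58]]
```

>>> jog_arm:
  commands:
    - [[0,6,0],[0,0,0]]
    - [[0,0,0],[-0.055,0,0]]
    - [[0,0,0],[0,0,0]]
    - [[0,0,0],[0,0,0]]

```text
time_s: 22.48
ee_pos: [0.4754, -0.1632, 0.1311]
eef_rot: [2.475, -1.855, -0.055]
wrist_force: [0.5, 0.8, 0.9]
width: 0.0223
```

Run:
```python
from capfit import *
o=get_obs();y,T=yawT();print(o['ee_pos'],o['wrist_force'],o['width'],y,T.round(3))
im=save('wrist','w16')
s=save('side','s16');print(caps(s,(368,150,420,172)),caps(s,(370,172,425,200)))
cv2.imwrite('pics/s16z.png',cv2.resize(s[130:220,350:440,::-1],None,fx=6.6,fy=6.6,interpolation=cv2.INTER_CUBIC))
cv2.imwrite('pics/w16z.png',cv2.resize(im[110:390,220:420,::-1],None,fx=2.1,fy=2.1,interpolation=cv2.INTER_CUBIC))
print(proj('side',u2w([[.036,.0485,.165],[-.036,.0485,.165],[.036,.0485,.155]])).round(2).tolist())
```

```text
[ 0.47543863 -0.16320778  0.13106908] [0.53484976 0.78142862 0.87752636] 0.02232843925969546 16.29998617357235 [[ 0.281 -0.958 -0.057]
 [-0.96  -0.28  -0.017]
 [ 0.     0.06  -0.998]]
[([379, 161, 4, 8, 31], [380.55, 164.39]), ([408, 160, 5, 8, 34], [409.68, 163.65])] []
[[381.21, 165.05], [409.38, 165.4], [381.05, 168.58]]
```

View pics/s16z.png

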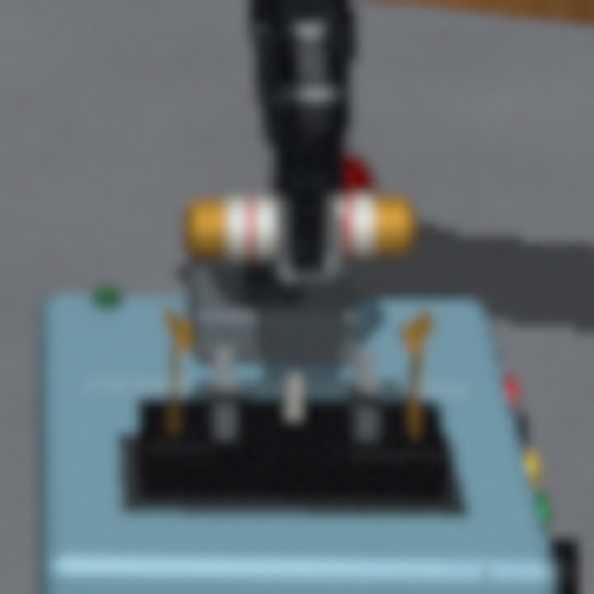

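View pics/w16z.png

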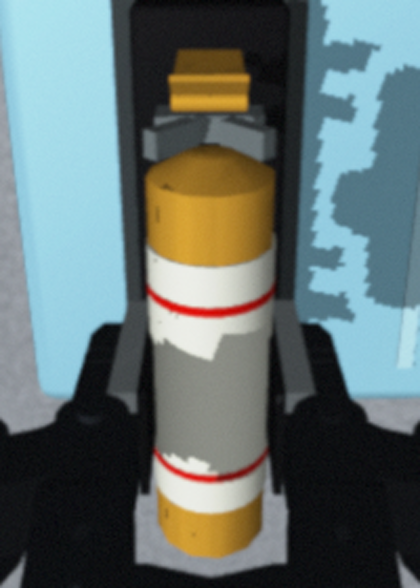

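>>> jog_arm:
  commands:
    - [[0,0,0],[0.022,0,0]]
    - [[0,0,0],[0,0,0]]
    - [[0,0,0],[0,0,0]]
    - [[0,0,0],[0,0,0]]

```text
time_s: 23.08
ee_pos: [0.476, -0.163, 0.1312]
eef_rot: [2.49, -1.865, -0.035]
wrist_force: [0.4, 0.1, -0.5]
width: 0.0223
```

Run:
```python
from capfit import *
o=get_obs();y,T=yawT();print(o['ee_pos'],o['wrist_force'],y,T.round(3))
im=save('wrist','w17')
A=[]
for i in range(4):
    s=save('side',f's17_{i}');A.append([c[1] for c in caps(s,(368,150,420,172))])
print(np.array(A).mean(0),np.array(A).std(0))
print(proj('side',u2w([[.036,.0485,.165],[-.036,.0485,.165],[.036,.0485,.155]])).round(2).tolist())
c=camera_params('wrist');M=np.linalg.inv(np.vstack([np.c_[T,o['ee_pos']],[0,0,0,1]]))@c['world_from_camera']
c2=dict(c);c2['world_from_camera']=M   # tool frame
def fitf(rows,name):
    def res(p):
        yy,zz,t=p;a=np.array([0,-np.cos(t),-np.sin(t)]);n=np.array([0,np.sin(t),-np.cos(t)])
        C=np.array([0,yy,zz]);b=.0191
        return (proj('wrist',[C+.012*n+b*a,C+.012*n-b*a,C+.0455*0*a+.045*a+.005*n,C-.041*a+.012*n*1],c2)[:,1]-rows)
    for s in (-.02,-.04): 
        r=least_squares(res,[0,s,0]);print(name,r.x.round(4),r.fun.round(2))
fitf(np.array([237,309,171,346.]),'w5');fitf(np.array([258.6,337.6,180.5,374]),'w16')
```

```text
[ 0.47599132 -0.16300943  0.13116633] [ 0.42272504  0.0990508  -0.452107  ] 16.323687338709636 [[ 0.281 -0.959 -0.036]
 [-0.96  -0.281 -0.011]
 [ 0.     0.038 -0.999]]
[[380.5075 163.85  ]
 [409.715  164.2375]] [[0.07660777 0.04062019]
 [0.02061553 0.0813557 ]]
[[381.21, 165.05], [409.38, 165.4], [381.05, 168.58]]
w5 [-0.0042 -0.0243  0.0616] [-0.52  0.9   0.16 -0.53]
w5 [-0.0042 -0.0243  0.0616] [-0.52  0.9   0.16 -0.53]
w16 [-0.0085 -0.048   0.1233] [-0.07  0.14  0.02 -0.08]
w16 [-0.0085 -0.048   0.1233] [-0.07  0.14  0.02 -0.08]
```

>>> jog_arm:
  commands:
    - [[0,1.5,0],[0,0,0]]
    - [[0,-0.4,10],[0,0,0]]
    - [[0,-0.4,10],[0,0,0]]
    - [[0,-0.2,5],[0,0,0]]
    - [[0,0,0],[0,0,0]]
    - [[0,0,0],[0,0,0]]

```text
time_s: 24.08
ee_pos: [0.4747, -0.1635, 0.1063]
eef_rot: [2.49, -1.865, -0.035]
wrist_force: [0.2, -0.9, -1.0]
width: 0.0223
```

Run:
```python
from capfit import *
o=get_obs();print(o['ee_pos'],o['wrist_force'])
im=save('wrist','w18');s=save('side','s18');print(caps(s,(372,160,420,182)))
print(proj('side',u2w([[.036,.0485,.143],[-.036,.0485,.143],[.036,.0485,.133]])).round(2).tolist())
cv2.imwrite('pics/s18z.png',cv2.resize(s[140:210,355:435,::-1],None,fx=8,fy=8,interpolation=cv2.INTER_CUBIC))
cv2.imwrite('pics/w18z.png',cv2.resize(im[110:390,220:420,::-1],None,fx=2.1,fy=2.1,interpolation=cv2.INTER_CUBIC))
```

```text
[ 0.47474813 -0.16345815  0.10632777] [ 0.18105382 -0.89707792 -1.04944059]
[([379, 169, 5, 8, 36], [381.0, 172.5]), ([408, 169, 5, 8, 31], [409.58, 172.26])]
[[380.86, 172.77], [408.81, 173.13], [380.7, 176.24]]
```

View pics/s18z.png

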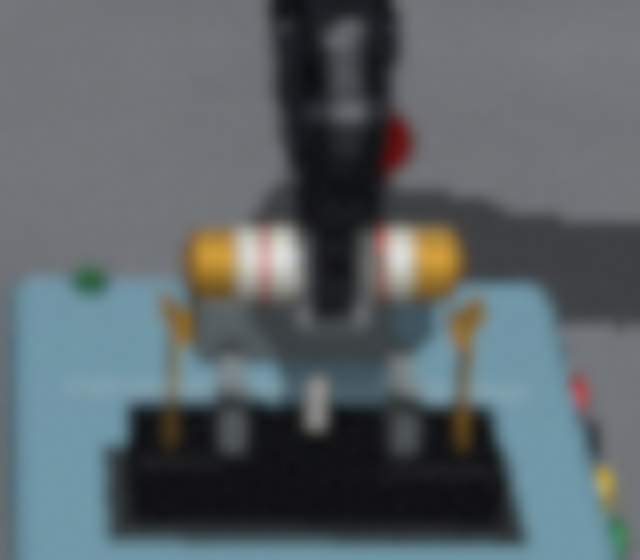

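View pics/w18z.png

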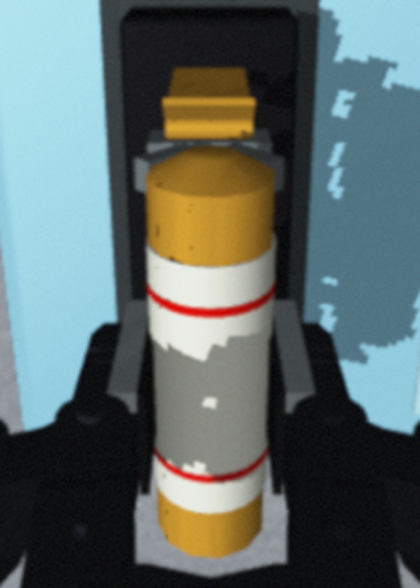

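>>> jog_arm:
  commands:
    - [[0,-0.1,3],[0,0,0]]
    - [[0,-0.1,2],[0,0,0]]
    - [[0,0,0],[0,0,0]]
    - [[0,0,0],[0,0,0]]

```text
time_s: 24.68
ee_pos: [0.4745, -0.1634, 0.1012]
eef_rot: [2.49, -1.865, -0.035]
wrist_force: [-0.1, -1.0, -0.6]
width: 0.0222
```

>>> jog_arm:
  commands:
    - [[0,0,1],[0,0,0]]
    - [[0,0,1],[0,0,0]]
    - [[0,0,0],[0,0,0]]

```text
time_s: 25.05
ee_pos: [0.4744, -0.1635, 0.099]
eef_rot: [2.49, -1.865, -0.036]
wrist_force: [-0.8, 0.5, -1.5]
width: 0.0225
```

>>> jog_arm:
  commands:
    - [[0,0,1],[0,0,0]]
    - [[0,0,0],[0,0,0]]

```text
time_s: 25.3
ee_pos: [0.4744, -0.1635, 0.0981]
eef_rot: [2.49, -1.865, -0.036]
wrist_force: [-0.0, -0.3, -0.4]
width: 0.0224
```

>>> jog_arm:
  commands:
    - [[0,0,1],[0,0,0]]
    - [[0,0,0],[0,0,0]]

```text
time_s: 25.55
ee_pos: [0.4743, -0.1635, 0.0971]
eef_rot: [2.49, -1.865, -0.036]
wrist_force: [-0.3, -0.5, -0.8]
width: 0.0224
```

>>> jog_arm:
  commands:
    - [[0,0,1],[0,0,0]]
    - [[0,0,0],[0,0,0]]

```text
time_s: 25.8
ee_pos: [0.4743, -0.1635, 0.0961]
eef_rot: [2.49, -1.865, -0.036]
wrist_force: [-0.5, 0.7, -0.2]
width: 0.0223
```

>>> jog_arm:
  commands:
    - [[0,0,1],[0,0,0]]
    - [[0,0,0],[0,0,0]]

```text
time_s: 26.05
ee_pos: [0.4742, -0.1636, 0.0952]
eef_rot: [2.489, -1.865, -0.035]
wrist_force: [-0.8, -0.7, -0.7]
width: 0.0223
```

>>> jog_arm:
  commands:
    - [[0,0,1],[0,0,0]]
    - [[0,0,0],[0,0,0]]

```text
time_s: 26.3
ee_pos: [0.4745, -0.1636, 0.0944]
eef_rot: [2.49, -1.865, -0.035]
wrist_force: [-0.8, -0.1, 2.1]
width: 0.0222
```

>>> jog_arm:
  commands:
    - [[0,0,1],[0,0,0]]
    - [[0,0,0],[0,0,0]]

```text
time_s: 26.55
ee_pos: [0.4748, -0.1636, 0.0937]
eef_rot: [2.49, -1.865, -0.034]
wrist_force: [0.0, -0.2, 4.6]
width: 0.0221
```

>>> jog_arm:
  commands:
    - [[0,-0.4,1],[0,0,0]]
    - [[0,0,0],[0,0,0]]

```text
time_s: 26.8
ee_pos: [0.4754, -0.1637, 0.0928]
eef_rot: [2.49, -1.866, -0.033]
wrist_force: [-1.2, -0.3, 4.4]
width: 0.0225
```

>>> jog_arm:
  commands:
    - [[0,0,1],[0,0,0]]
    - [[0,0,0],[0,0,0]]

```text
time_s: 27.05
ee_pos: [0.4755, -0.1637, 0.0921]
eef_rot: [2.49, -1.866, -0.032]
wrist_force: [-1.0, -1.0, 7.3]
width: 0.0225
```

Run:
```python
from capfit import *
o=get_obs();print(o['ee_pos'],o['wrist_force'])
im=save('wrist','w19');s=save('side','s19')
cv2.imwrite('pics/s19z.png',cv2.resize(s[140:210,355:435,::-1],None,fx=8,fy=8,interpolation=cv2.INTER_CUBIC))
```

```text
[ 0.47546346 -0.16374277  0.0921249 ] [-0.9777506  -0.97699759  7.28051373]
```

View pics/s19z.png

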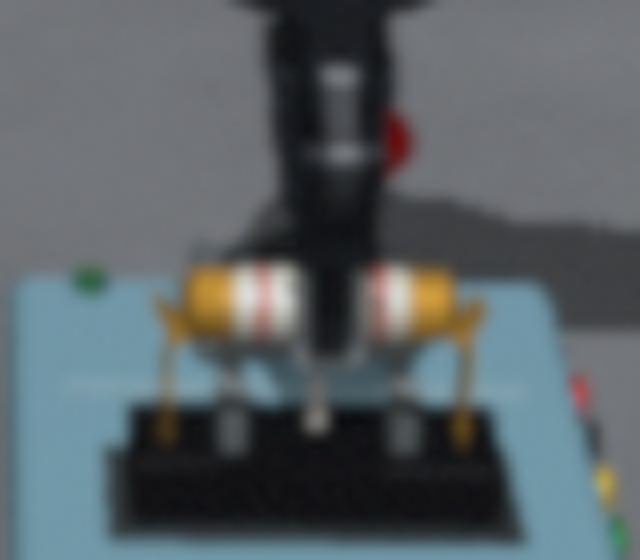

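>>> jog_arm:
  commands:
    - [[0,0.7,1],[0,0,0]]
    - [[0,0,0],[0,0,0]]

```text
time_s: 27.4
ee_pos: [0.4752, -0.164, 0.0915]
eef_rot: [2.49, -1.866, -0.031]
wrist_force: [-0.6, 0.8, 8.9]
width: 0.0223
```

>>> jog_arm:
  commands:
    - [[0,0,1],[0,0,0]]
    - [[0,0,0],[0,0,0]]

```text
time_s: 27.65
ee_pos: [0.4752, -0.1641, 0.0904]
eef_rot: [2.49, -1.866, -0.031]
wrist_force: [-0.4, -0.3, 6.6]
width: 0.0224
```

>>> jog_arm:
  commands:
    - [[0,0,1],[0,0,0]]
    - [[0,0,0],[0,0,0]]

```text
time_s: 27.9
ee_pos: [0.4742, -0.1639, 0.0884]
eef_rot: [2.49, -1.865, -0.034]
wrist_force: [0.9, 0.5, 4.0]
width: 0.0224
```

>>> jog_arm:
  commands:
    - [[0,0,1],[0,0,0]]
    - [[0,0,0],[0,0,0]]

```text
time_s: 28.15
ee_pos: [0.4739, -0.1638, 0.0871]
eef_rot: [2.49, -1.865, -0.035]
wrist_force: [0.8, -0.9, 3.7]
width: 0.0223
```

>>> jog_arm:
  commands:
    - [[0,0,1],[0,0,0]]
    - [[0,0,0],[0,0,0]]

```text
time_s: 28.4
ee_pos: [0.4737, -0.1637, 0.086]
eef_rot: [2.49, -1.865, -0.036]
wrist_force: [0.7, 0.4, 2.4]
width: 0.0219
```

>>> jog_arm:
  commands:
    - [[0,0,1],[0,0,0]]
    - [[0,0,0],[0,0,0]]

```text
time_s: 28.65
ee_pos: [0.4736, -0.1636, 0.085]
eef_rot: [2.49, -1.865, -0.036]
wrist_force: [2.0, -0.3, 2.9]
width: 0.0224
```

>>> jog_arm:
  commands:
    - [[0,0,1],[0,0,0]]
    - [[0,0,0],[0,0,0]]

```text
time_s: 28.9
ee_pos: [0.4735, -0.1636, 0.084]
eef_rot: [2.49, -1.865, -0.036]
wrist_force: [0.2, 0.4, 2.9]
width: 0.0221
```

Run:
```python
from capfit import *
o=get_obs();print(o['ee_pos'],o['wrist_force'])
im=save('wrist','w20');s=save('side','s20')
cv2.imwrite('pics/s20z.png',cv2.resize(s[140:210,355:435,::-1],None,fx=8,fy=8,interpolation=cv2.INTER_CUBIC))
```

```text
[ 0.47354121 -0.1636339   0.08404543] [0.21996293 0.37077195 2.85296847]
```

View pics/s20z.png

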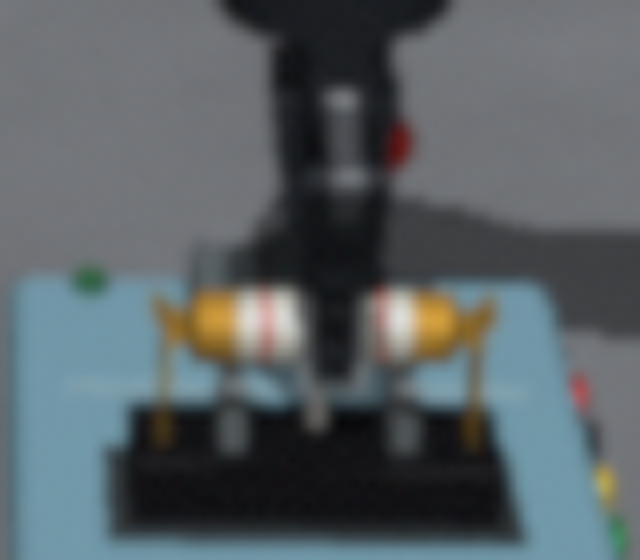

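>>> jog_arm:
  commands:
    - [[0,0,1],[0,0,0]]
    - [[0,0,1],[0,0,0]]
    - [[0,0,0],[0,0,0]]

```text
time_s: 29.38
ee_pos: [0.4735, -0.1637, 0.082]
eef_rot: [2.49, -1.865, -0.036]
wrist_force: [1.3, 0.2, 3.4]
width: 0.0223
```

>>> jog_arm:
  commands:
    - [[0,0,1],[0,0,0]]
    - [[0,0,1],[0,0,0]]
    - [[0,0,0],[0,0,0]]

```text
time_s: 29.75
ee_pos: [0.4732, -0.1637, 0.0798]
eef_rot: [2.49, -1.865, -0.036]
wrist_force: [1.3, -0.4, 1.0]
width: 0.0224
```

>>> jog_arm:
  commands:
    - [[0,0,1],[0,0,0]]
    - [[0,0,0],[0,0,0]]

```text
time_s: 30.0
ee_pos: [0.4732, -0.1637, 0.0788]
eef_rot: [2.49, -1.865, -0.036]
wrist_force: [1.2, 0.5, -0.6]
width: 0.0221
```

>>> jog_arm:
  commands:
    - [[0,0,1],[0,0,0]]
    - [[0,0,0],[0,0,0]]

```text
time_s: 30.25
ee_pos: [0.4731, -0.1636, 0.0778]
eef_rot: [2.49, -1.865, -0.037]
wrist_force: [2.3, -0.4, -0.8]
width: 0.0225
```

>>> jog_arm:
  commands:
    - [[0,0,0.7],[0,0,0]]
    - [[0,0,0],[0,0,0]]

```text
time_s: 30.5
ee_pos: [0.4732, -0.1637, 0.0773]
eef_rot: [2.49, -1.865, -0.036]
wrist_force: [0.9, 0.4, -1.7]
width: 0.022
```

>>> jog_arm:
  commands:
    - [[0,0,0.7],[0,0,0]]
    - [[0,0,0],[0,0,0]]

```text
time_s: 30.75
ee_pos: [0.4733, -0.1637, 0.0766]
eef_rot: [2.49, -1.865, -0.036]
wrist_force: [2.5, -0.1, -2.3]
width: 0.0225
```

>>> jog_arm:
  commands:
    - [[0,0,0.7],[0,0,0]]
    - [[0,0,0],[0,0,0]]

```text
time_s: 31.0
ee_pos: [0.4733, -0.1637, 0.076]
eef_rot: [2.49, -1.865, -0.036]
wrist_force: [1.2, -0.2, -2.0]
width: 0.0222
```

>>> jog_arm:
  commands:
    - [[0,0,0.7],[0,0,0]]
    - [[0,0,0],[0,0,0]]

```text
time_s: 31.25
ee_pos: [0.4733, -0.1638, 0.0755]
eef_rot: [2.49, -1.865, -0.035]
wrist_force: [0.4, 1.2, 0.5]
width: 0.0229
```

>>> jog_arm:
  commands:
    - [[0,0,0.5],[0,0,0]]
    - [[0,0,0],[0,0,0]]

```text
time_s: 31.5
ee_pos: [0.4734, -0.1637, 0.0752]
eef_rot: [2.49, -1.865, -0.035]
wrist_force: [0.1, 1.7, 2.5]
width: 0.0223
```

>>> jog_arm:
  commands:
    - [[0,0,0.5],[0,0,0]]
    - [[0,0,0],[0,0,0]]

```text
time_s: 31.75
ee_pos: [0.4734, -0.1637, 0.0751]
eef_rot: [2.49, -1.865, -0.035]
wrist_force: [-2.0, 1.8, 6.5]
width: 0.022
```

Run:
```python
from capfit import *
o=get_obs();print(o['ee_pos'],o['wrist_force'],o['torque'])
im=save('wrist','w21');s=save('side','s21')
cv2.imwrite('pics/s21z.png',cv2.resize(s[140:210,355:435,::-1],None,fx=8,fy=8,interpolation=cv2.INTER_CUBIC))
```

```text
[ 0.47337608 -0.16371502  0.07509189] [-2.03026866  1.7880535   6.46429344] [0.47044649 0.28093242 0.08995372]
```

View pics/s21z.png

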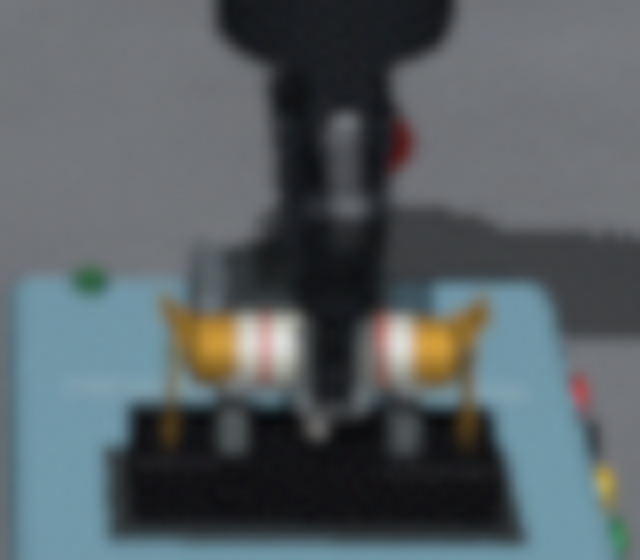

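>>> jog_arm:
  commands:
    - [[0,0,-0.4],[0,0,0]]
    - [[0,0,0],[0,0,0]]
    - [[0,0,0],[0,0,0]]
    - [[0,0,0],[0,0,0]]
    - [[0,0,0],[0,0,0]]
    - [[0,0,0],[0,0,0]]
    - [[0,0,0],[0,0,0]]
  fingers: 0.3

```text
time_s: 32.72
ee_pos: [0.4733, -0.1638, 0.0748]
eef_rot: [2.49, -1.865, -0.035]
wrist_force: [-0.3, -0.1, -0.4]
width: 0.0597
```

>>> jog_arm:
  commands:
    - [[0,0,-10],[0,0,0]]
    - [[0,0,-20],[0,0,0]]
    - [[0,0,-30],[0,0,0]]
    - [[0,0,-30],[0.036,0,0]]
    - [[0,0,0],[0,0,0]]
    - [[0,0,0],[0,0,0]]

```text
time_s: 33.48
ee_pos: [0.4763, -0.1628, 0.1646]
eef_rot: [2.512, -1.883, -0.002]
wrist_force: [-0.0, -0.1, -0.9]
width: 0.0596
```

Run:
```python
from capfit import *
o=get_obs();print(o['ee_pos'],o['wrist_force'],o['width'])
im=save('wrist','w22');s=save('side','s22')
print(caps(s,(372,160,420,200)))
print(proj('side',u2w([[.036,.0485,.113],[-.036,.0485,.113],[.036,.0485,.103]])).round(2).tolist())
cv2.imwrite('pics/s22z.png',cv2.resize(s[140:210,355:435,::-1],None,fx=8,fy=8,interpolation=cv2.INTER_CUBIC))
```

```text
[ 0.4762551  -0.16283041  0.16455428] [-0.02948031 -0.05503371 -0.94985296] 0.0595654386827886
[([408, 179, 7, 8, 30], [410.17, 182.8]), ([377, 180, 7, 7, 38], [380.42, 182.63])]
[[380.39, 183.11], [408.03, 183.47], [380.23, 186.51]]
```

View pics/s22z.png

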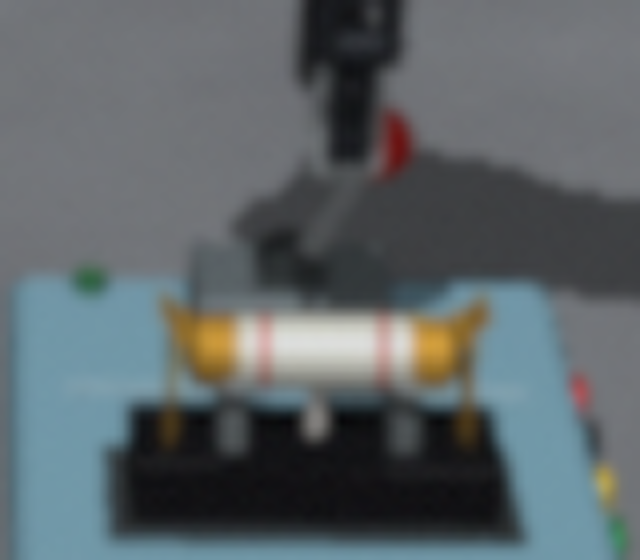

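View pics/w22.png

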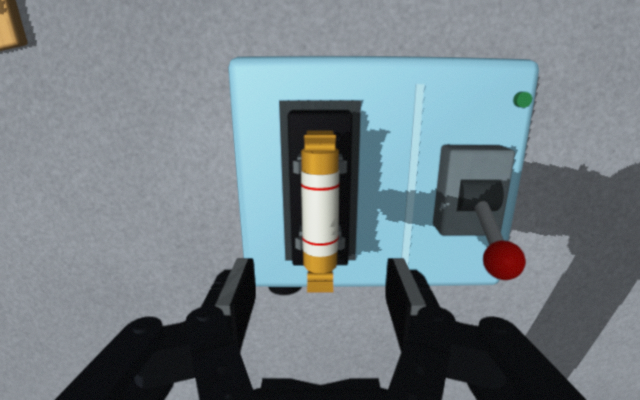

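Run:
```python
from h import *
im=cv2.imread('pics/w22.png');hsv=cv2.cvtColor(im,cv2.COLOR_BGR2HSV)
m=((hsv[...,0]<6)|(hsv[...,0]>174))&(hsv[...,1]>180);m[:230]=0;m[:,:470]=0
ys,xs=np.nonzero(m);print(xs.mean(),ys.mean(),len(xs))
print('knob wrist',w2u(onz('wrist',[(xs.mean(),ys.mean())],.1347)), 'expected',[-.0288,-.07,.1347])
grab_frame('wrist');print([(a,w2u([b])) for a,b in loc('wrist','switch_tip')])
for p in ([-.068,-.07,.19],): t=u2w([p])[0];print(t,toolshift(t))
```

```text
503.89958158995813 259.8410041841004 1195
knob wrist [[-0.02813125 -0.07049426  0.1347    ]] expected [-0.0288, -0.07, 0.1347]
[(0.92, array([[-0.01804584, -0.06598748,  0.1381    ]]))]
[ 0.44577991 -0.29557171  0.19      ] [119.15570297  66.55177399 -26.21853572]
```

>>> jog_arm:
  commands:
    - [[0,0,-26],[0,0,0]]
    - [[0,16.6,0],[0,0,0]]
    - [[30,25,0],[0,0,0]]
    - [[30,25,0],[0,0,0]]
    - [[30,0,0],[0,0,0]]
    - [[29.2,0,0],[0,0,0]]
    - [[0,0,0],[0,0,0]]
    - [[0,0,0],[0,0,0]]
  fingers: 1
  squeeze: 30

```text
time_s: 34.67
ee_pos: [0.4453, -0.295, 0.1899]
eef_rot: [2.513, -1.883, -0.005]
wrist_force: [0.3, -0.4, -0.5]
width: -0.0002
```

Run:
```python
from h import *
o=get_obs();print(o['ee_pos'],w2u([o['ee_pos']]),o['width'],toolshift(u2w([[-.068,-.07,.1]])[0]))
save('wrist','w23');save('side','s23')
```

```text
[ 0.44531924 -0.29500276  0.18991949] [[-0.06828247 -0.06932462  0.18991949]] -0.0001822708378617818 [ 0.84232712 -0.55600289 89.91680114]
```

View pics/w23.png

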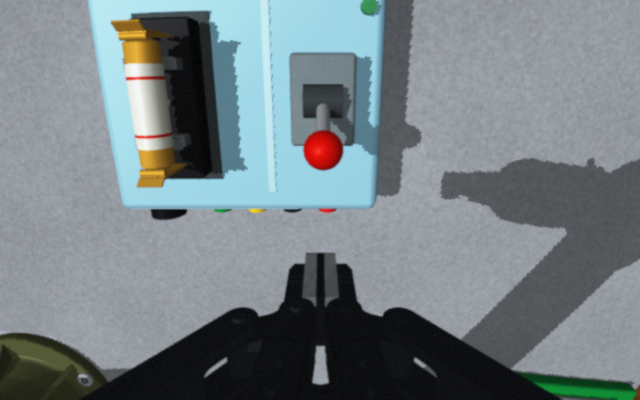

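>>> jog_arm:
  commands:
    - [[0.8,0,30],[0,0,0]]
    - [[0,0,30],[0,0,0]]
    - [[0,0,20],[0,0,0]]
    - [[0,0,8],[0,0,0]]
    - [[0,0,0],[0,0,0]]

```text
time_s: 35.4
ee_pos: [0.4462, -0.2963, 0.1029]
eef_rot: [2.514, -1.882, -0.002]
wrist_force: [-0.2, 0.6, -0.9]
width: 0.0002
```

Run:
```python
from h import *
o=get_obs();print(o['ee_pos'],w2u([o['ee_pos']]),o['wrist_force'])
save('wrist','w24')
```

```text
[ 0.44619171 -0.29625991  0.10292597] [[-0.06779791 -0.07077612  0.10292597]] [-0.22626132  0.63229855 -0.91160751]
```

View pics/w24.png

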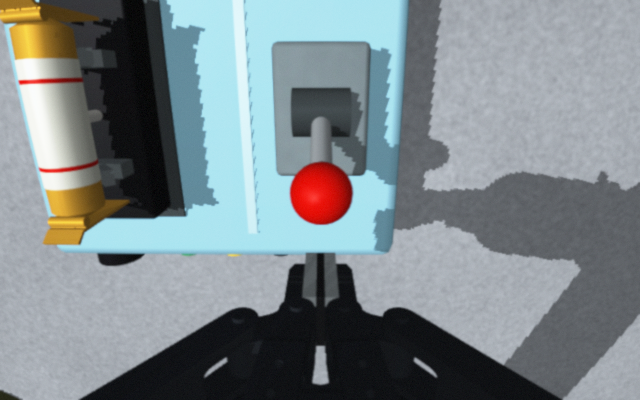

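>>> jog_arm:
  commands:
    - [[0,-7,0],[0,0,0]]
    - [[0,-7,0],[0,0,0]]
    - [[0,-6,0],[0,0,0]]
    - [[0,-6,0],[0,0,0]]
    - [[0,-6,0],[0,0,0]]
    - [[0,-6,0],[0,0,0]]
    - [[0,0,0],[0,0,0]]

```text
time_s: 36.33
ee_pos: [0.4837, -0.2855, 0.1028]
eef_rot: [2.515, -1.882, -0.001]
wrist_force: [0.4, -0.2, 0.3]
width: 0.0001
```

Run:
```python
from h import *
o=get_obs();print(o['ee_pos'],w2u([o['ee_pos']]),o['wrist_force'])
save('wrist','w25')
```

```text
[ 0.48370948 -0.28549176  0.10275296] [[-0.02876589 -0.07097078  0.10275296]] [ 0.35680451 -0.19651643  0.25695467]
```

View pics/w25.png

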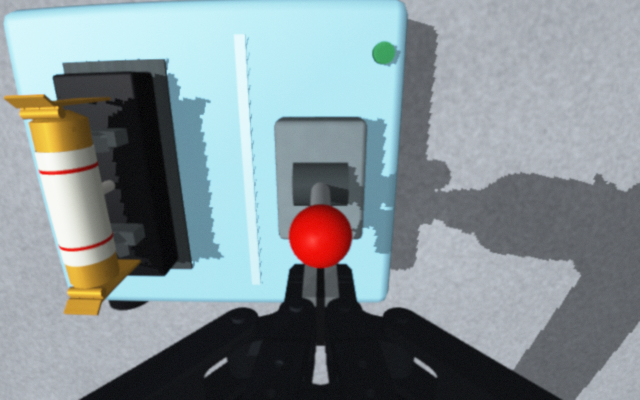

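>>> jog_arm:
  commands:
    - [[0,-5,0],[0,0,0]]
    - [[0,-5,0],[0,0,0]]
    - [[0,-5,0],[0,0,0]]
    - [[0,-5,0],[0,0,0]]
    - [[0,-5,0],[0,0,0]]
    - [[0,0,0],[0,0,0]]

```text
time_s: 37.12
ee_pos: [0.5074, -0.2786, 0.1026]
eef_rot: [2.514, -1.882, -0.002]
wrist_force: [0.4, -0.5, -0.3]
width: 0.0001
```

>>> jog_arm:
  commands:
    - [[0,-3,0],[0,0,0]]
    - [[0,-3,0],[0,0,0]]
    - [[0,0,0],[0,0,0]]

```text
time_s: 37.5
ee_pos: [0.5127, -0.2772, 0.1026]
eef_rot: [2.513, -1.882, -0.002]
wrist_force: [-0.4, 0.4, -0.7]
width: -0.0001
```

Run:
```python
from h import *
o=get_obs();print(o['ee_pos'],w2u([o['ee_pos']]),o['wrist_force'])
save('wrist','w26')
s=save('side','s26');cv2.imwrite('pics/s26z.png',cv2.resize(s[130:220,345:445,::-1],None,fx=6.4,fy=6.4,interpolation=cv2.INTER_CUBIC))
```

```text
[ 0.51267214 -0.27719756  0.10263689] [[ 0.00136053 -0.07113882  0.10263689]] [-0.39290565  0.42421572 -0.68869548]
```

View pics/w26.png

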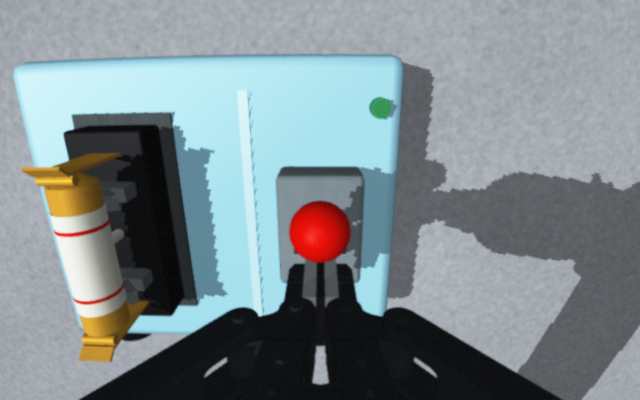

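View pics/s26z.png

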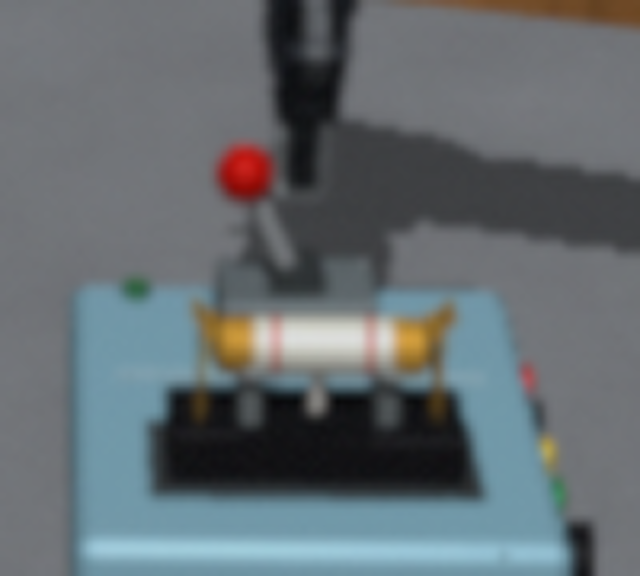

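>>> jog_arm:
  commands:
    - [[0,-2,0],[0,0,0]]
    - [[0,-1,0],[0,0,0]]
    - [[0,0,0],[0,0,0]]

```text
time_s: 37.98
ee_pos: [0.5154, -0.2765, 0.1027]
eef_rot: [2.513, -1.883, -0.002]
wrist_force: [-1.3, 0.4, -0.6]
width: -0.0002
```

>>> jog_arm:
  commands:
    - [[0,-1,0],[0,0,0]]
    - [[0,-1,0],[0,0,0]]
    - [[0,0,0],[0,0,0]]

```text
time_s: 38.35
ee_pos: [0.5164, -0.2763, 0.1026]
eef_rot: [2.512, -1.883, -0.004]
wrist_force: [-3.8, -1.4, 0.1]
width: -0.0001
```

>>> jog_arm:
  commands:
    - [[0,-1,0],[0,0,0]]
    - [[0,-1,0],[0,0,0]]
    - [[0,0,0],[0,0,0]]

```text
time_s: 38.72
ee_pos: [0.5165, -0.2763, 0.1025]
eef_rot: [2.509, -1.882, -0.008]
wrist_force: [-8.6, -1.0, 3.6]
width: 0.0001
```

>>> jog_arm:
  commands:
    - [[0,6,0],[0,0,0]]
    - [[0,20,0],[0,0,0]]
    - [[0,30,0],[0,0,0]]
    - [[0,15,-30],[0,0,0]]
    - [[0,0,-50],[0,0,0]]
    - [[0,0,-20],[0,0,0]]
    - [[0,0,0],[0,0,0]]
    - [[0,0,0],[0,0,0]]

```text
time_s: 39.72
ee_pos: [0.4504, -0.2951, 0.2017]
eef_rot: [2.513, -1.883, -0.004]
wrist_force: [-0.0, 0.5, -0.1]
width: -0.0001
```

Run:
```python
from capfit import *
o=get_obs();print(o['ee_pos'],w2u([o['ee_pos']]),o['wrist_force'])
im=save('wrist','w27')
hsv=cv2.cvtColor(im,cv2.COLOR_RGB2HSV);m=((hsv[...,0]<6)|(hsv[...,0]>174))&(hsv[...,1]>180)
n,l,st,ce=cv2.connectedComponentsWithStats(m.astype(np.uint8))
for j in range(1,n):
    if st[j,4]>200: print(ce[j],st[j,4],w2u(onz('wrist',[ce[j]],.1347)))
s=save('side','s27');cv2.imwrite('pics/s27z.png',cv2.resize(s[130:220,345:445,::-1],None,fx=6.4,fy=6.4,interpolation=cv2.INTER_CUBIC))
t=save('top','t27')
for n_,l_ in (('top','jar'),('top','flask'),('top','cup')): print(l_,loc(n_,l_))
```

```text
[ 0.45041387 -0.29509013  0.20172711] [[-0.06341714 -0.07083837  0.20172711]] [-0.03321557  0.54831881 -0.07991299]
[320.07785888  65.86131387] 1233 [[ 0.02826645 -0.07058026  0.1347    ]]
jar [(0.74, array([0.6578, 0.229 , 0.0762]))]
flask [(0.73, array([ 0.7584, -0.0934,  0.0529])), (0.73, array([ 0.4941, -0.2078,  0.0595]))]
cup [(0.76, array([0.7687, 0.0889, 0.1089]))]
```

View pics/s27z.png

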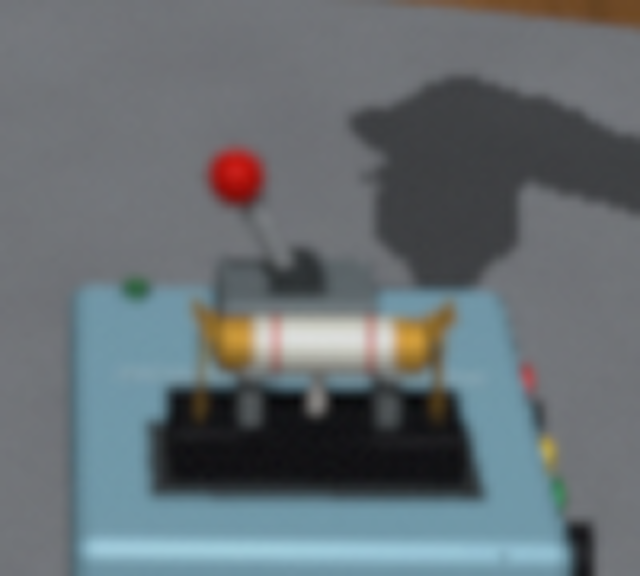

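View pics/w27.png

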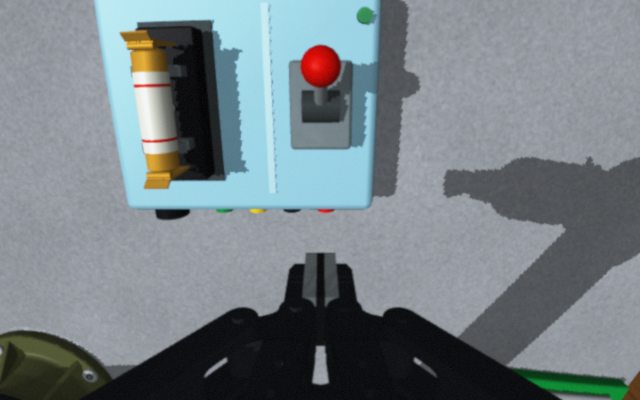

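Run:
```python
from rig import *
print(hand_in())
```

```text
the job is handed in; nothing more can be done
None
```

The fuse is home in the clips and the switch is fully on, but the first attempt at seating the fuse failed and I had to redo it. I handed the job in at about 40 s of robot time.

**First try:** the fingertips sat about 20 mm farther back than the reported TCP. The grip was therefore too high on the fuse, and it slipped out tilted, with only its near end under a clip. I gripped it again lower down, pulled it clear of the clip, levelled it and centred it.

**Seating the fuse:** I pressed in steps of 1 mm or less. The highest push I read was 8.9 N while the clips spread. The noses then snapped over, and the fuse stopped rigidly 19.6 mm below first contact at 6.5 N. I let go once it had landed.

**Switch:** I pushed the knob with shut fingers until it stopped at about 8.6 N, then backed off.

**Last checks:**
- **Fuse:** the side picture shows it level, with both clips over its ends. The pin and clip readings themselves could not be read, so "home" rests on what I felt and saw.
- **Switch:** the knob measures at unit x +28.3 mm, against about +28.8 mm expected at the on stop.
- **Bystanders:** the jar, flask and cup are where they were at the start, within about 4 mm, which is the detector's accuracy.
- **Robot:** it is clear of everything.

The first, tilted slip was not the level press you asked for; the second insertion was.

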